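# Refill the dry box's desiccant canister through the funnel

## Task

Slide the clear canister along the table, upright, fully home into the V-shaped stop under the funnel's spout. Then push the bar of the hinged scoop towards the funnel to tip it gently, so that all seven desiccant balls run through the funnel into the canister, and let the scoop settle back down. Leave the canister standing under the spout and do not disturb the camera gear around it.

Things in the scene. Friction and masses are not known exactly. Their poses are not given: they have to be found in the camera images.
- stand: Refill stand, fixed. Origin: on the table (z = 0) on the spout's vertical axis. +y: side where the scoop hangs; -x: open side where the canister goes in, facing the robot within 0.35 rad. Post 18 mm thick, 212 high, at x = 115 mm, on a foot spanning x 65 to 165, y -80 to 80 mm.
- stop (a point): V-shaped aluminium stop on the table, part of the stand; this point is the stand's origin. Two walls 52 mm long, 8 thick, 25 high, at +-45 degrees to the stand's x, open to -x, touching a 60 mm circle round this point: a canister against both walls is centred on it.
- spout (a point): Centre of the lower mouth of the fixed steel funnel, 92 mm above the table. Spout outer diameter 50, inner 44 mm, up to z = 114; the cone widens to outer diameter 152 mm at z = 168, then an upright rim to z = 180 mm.
- scoop_hinge (a point): Fixed point in the middle of the scoop's hinge line, at (0, 50, 190) mm in the stand's frame. The hinge line runs along the stand's x. The scoop is a steel pan 88 mm wide along x, reaching 106 mm from the hinge towards +y, walls 29 mm high, open on the funnel side.
- scoop (a joint): Scoop angle, rad: 0 at rest (floor leaning 5 degrees back), 1.1 tipped fully over. Pushing the bar to the stand's -y increases it; 1 to 3 N is enough. Let go, it falls back to 0, damped. Balls roll out from about 0.1 rad, all are out past 0.8. Move the bar at about 5 cm/s: flung balls miss the funnel.
- scoop_bar (a point): Middle of the scoop handle's crossbar: dark round bar, 8 mm thick, 96 mm long, along the stand's x, on two arms 95 mm long from the hinge line. At rest 47.5 mm towards +y from the hinge and 82 mm above it (272 mm above the table), over the scoop; it swings about the hinge towards -y.
- canister: Clear round canister with black foot, loose, open top: outer diameter 60, inner 54, height 85, floor 5 mm, 0.12 kg. Origin: centre of underside; z its axis. Starts 110 to 170 mm from the spout on the stand's -x side. Push it low, between fingers about 45 mm apart so it stays centred, with the tool leaning about 40 degrees (tips forward), as the funnel overhangs.
- ball0: One of the seven white desiccant balls, 18 mm in diameter, 10 g, loose in the scoop at the start. Origin: its centre.
- ball1: One of the seven white desiccant balls, 18 mm in diameter, 10 g, loose in the scoop at the start. Origin: its centre.
- ball2: One of the seven white desiccant balls, 18 mm in diameter, 10 g, loose in the scoop at the start. Origin: its centre.
- ball3: One of the seven white desiccant balls, 18 mm in diameter, 10 g, loose in the scoop at the start. Origin: its centre.
- ball4: One of the seven white desiccant balls, 18 mm in diameter, 10 g, loose in the scoop at the start. Origin: its centre.
- ball5: One of the seven white desiccant balls, 18 mm in diameter, 10 g, loose in the scoop at the start. Origin: its centre.
- ball6: One of the seven white desiccant balls, 18 mm in diameter, 10 g, loose in the scoop at the start. Origin: its centre.
- zoom_lens: Bystander: black zoom lens standing upright, diameter 78 mm, height 120 mm. Origin: centre of its underside.
- l_bracket: Bystander: aluminium L-bracket, foot 90 x 40 x 8 mm, upright plate at its +x end to 78 mm height. Origin: centre of its underside.
- lens_cap: Bystander: black lens cap lying flat, diameter 68 mm, 10 mm thick. Origin: centre of its underside.
- lens_hood: Bystander: black lens hood, an open ring flaring from 68 to 82 mm diameter, 45 mm high, under the scoop. Origin: centre of its underside.
- blower: Bystander: black rubber air blower, diameter 58 mm, 110 mm high, nozzle up. Origin: centre of its underside.

How it is judged:
By the outcome, as a careful person would: the job done as asked, in the order asked, and still so for the second after the job is handed in, with the robot touching nothing.
It also fails if it takes over 61 s, if anything falls off the work surface, if the arm or the gripper's body presses on something with over 40 N, if the wrist force passes 120 N, or if a joint passes its speed limit or range.

## Robot

A 7-joint arm with a two-finger parallel gripper is mounted at the origin on the work surface. World frame = base frame: x ahead of the robot, y to its left, z up, the work surface at z = 0. Lengths are in mm, angles in rad, forces in N, time in s.
With the tool pointing down it reaches from about 400 to 875 mm from the base axis. Payload 4.4 kg.
Tool frame: the origin (TCP) lies midway between the tips of the shut fingers; the grasp point (between the pads) lies 19 mm behind it; z points along the fingers, y is the line along which they close (so a half turn about z gives the same grasp; the last joint's range is limited). The gripper opens to 85 mm and grips with 20 to 120 N. Pads are 22 mm wide; open, the fingers measure 114 mm over their backs; the gripper's body (76 mm by 85 mm) begins 54 mm behind the grasp point. The pads swing forward as they close: fully open they stand 13 mm farther back than shut.
Start: joints at [-1.193, 0.628, 0.038, 1.517, -0.027, 0.996, -0.02], TCP at [279.073, 587.057, 231.313] pointing down, gripper open.
Joint ranges: [-3.06, 3.06], [-0.37, 2.12], [-1.25, 1.32], [0.18, 2.47], [-1.1, 4.24], [0.23, 1.98], [-2.94, 2.94]. Speed limits (rad/s): [2.57, 2.57, 3.14, 3.14, 3.14, 3.14, 3.14].

## Interface

Orientations are given as [roll, pitch, yaw] about the fixed x, y, z axes, in that order (R = Rz(yaw) Ry(pitch) Rx(roll)).
In Python, from cell import read_state, get_image, finish_job gives the robot as it stands.
- The arm moves only by the tool send_rows, never from a script. Its argument "series" is a list of rows, each an object of numbers: "ax", "ay", "az": the turn, a rotation vector about the tool's x, y, z in rad; "dx", "dy", "dz": the shift along the tool's x, y, z in cm; "hand": the closure, from 0 (fully open) to 1 (shut). In form: [{"ax": .., "ay": .., "az": .., "dx": .., "dy": .., "dz": .., "hand": ..}, ...]. A call has 1 to 10 rows; each row is the pose to reach, as a shift and turn from the pose commanded when the call began, along the tool's axes at that moment; what a row does not reach only later rows make up. A row lasts 1/10 s, in which the tool goes at most 50 mm and 8.59 degrees, less where a joint would pass 70% of its speed; a pose out of reach is approached as far as the arm can. A call with a gripper value outside its range is refused whole. The fingers move at their own pace and stop on an object; the grip force is fixed at half the most. Time passes only in rows, so rows that repeat a pose let the fingers close. It gives the time, the measured TCP pose, the force, the opening and the grip force at its end, in the units of the state.
- read_state(): the state, without advancing time (a new reading comes with each control period).
- get_image(name): name is "scene" or "top"; returns a dict with "pixels" (400x640x3 uint8, red, green, blue), "mtx" (3x3 intrinsics, pixels), "R" (3x3) and "t" (3): a world point X has camera coordinates R X + t. Camera axes: x right, y down, z forward; pixel columns grow to the right and rows downward; lengths in mm; the calibration is good to about 2 mm. A picture is of the moment at which its call begins. There is no depth.
- finish_job(): hands the job in; it is judged then, once.
The state is a dict: "clock": time; "qpos": joint angles; "qd": joint speeds; "tau": joint torques, N m; "eef_pos": TCP position; "tool_rot": TCP orientation; "force": force on the tool from outside, world axes, zero at the start; "torque": the same for the moment, N m; "width": finger opening in mm; "gripper_force": force on a finger pad.
Only numpy, scipy, OpenCV 4.12 (cv2) and the standard library are available. Lean on these libraries where they do the work, as an engineer would, in place of code of your own. Each camera call takes 0.05 s, during which the arm holds its last target. There are 200 camera calls.

## Working session

There is one attempt and no reset: what is moved stays moved. The work goes in short steps, Python scripts to look and compute and a tool call to move; the robot and the scene stay as the last step left them, time stands still between calls to the robot, and variables do not carry over. Pictures are saved under pics/ and viewed, at most 10 in all, crops included, and the job is handed in when it is done.

Besides the shell and the picture viewer there is one more tool, called after ">>>" as a command line: name --argument value ..., lists and objects as JSON in quotes. send_rows: Moves the arm, as the interface text tells. Its arguments: {"type":"object","properties":{"series":{"type":"array","items":{"type":"object","properties":{"ax":{"type":"number"},"ay":{"type":"number"},"az":{"type":"number"},"dx":{"type":"number"},"dy":{"type":"number"},"dz":{"type":"number"},"hand":{"type":"number"}}}}},"required":["series"]}

```bash
ls; mkdir -p pics; cat > h.py <<'E'
import numpy as np,cv2
from cell import read_state,get_image,finish_job
from scipy.spatial.transform import Rotation as Ro
def save(n,f):
    g=get_image(n); cv2.imwrite(f,g["pixels"][:,:,::-1]); np.savez(f[:-4]+".npz",**g); return g
def ray(g,u,v,z):
    d=np.linalg.inv(g["mtx"])@[u,v,1]; d=g["R"].T@d; c=-g["R"].T@g["t"]
    return c+d*(z-c[2])/d[2]
def proj(g,X):
    p=g["mtx"]@(g["R"]@np.array(X,float)+g["t"]); return p[:2]/p[2]
E
python3 - <<'E'
from h import *
for n in("scene","top"):
    g=save(n,f"pics/{n}0.png"); print(n,-g["R"].T@g["t"],g["R"][2],g["mtx"][0,0])
print(read_state())
E
```

```text
pics
scene [1331.88653177  375.1776645  1123.3255089 ] [-0.60782483 -0.29027077 -0.73911559] 482.2157015193586
top [ 437.29859752  -15.27917731 1194.20179312] [ 0.12548956  0.0016105  -0.99209363] 440.37727639901783
{'clock': 0.1, 'qpos': array([-1.19281975,  0.62926916,  0.03844309,  1.51827603, -0.02699587,
        0.99627735, -0.02000993]), 'qd': array([-8.77761901e-05, -2.20556507e-03, -1.05230498e-03, -1.49243312e-03,
       -6.04961237e-04,  9.47172529e-04, -3.98367457e-05]), 'tau': array([ 2.54639948e-03, -5.64531791e+01,  1.23015549e+00, -1.93973333e+01,
        1.12161494e-02,  5.36556967e-03, -1.31272465e-06]), 'eef_pos': array([278.8125581 , 586.54726259, 230.4683729 ]), 'tool_rot': array([-3.13988079e+00,  2.06283436e-05,  2.69780957e+00]), 'force': array([-0.11082275,  0.66932934,  0.05315094]), 'torque': array([-0.05471358, -0.02104707, -0.02649399]), 'gripper_force': 0.0, 'width': 85.12807175861705}
```

View pics/scene0.png

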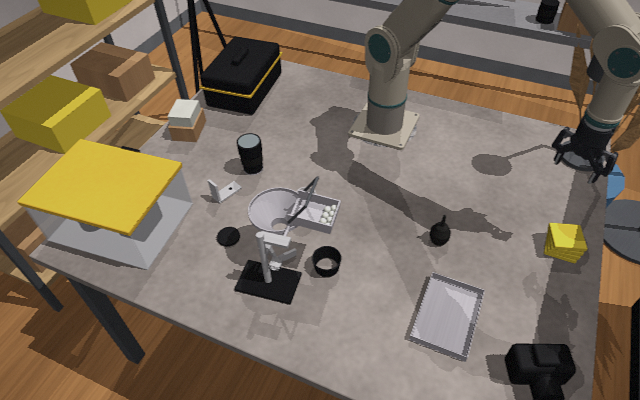

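View pics/top0.png

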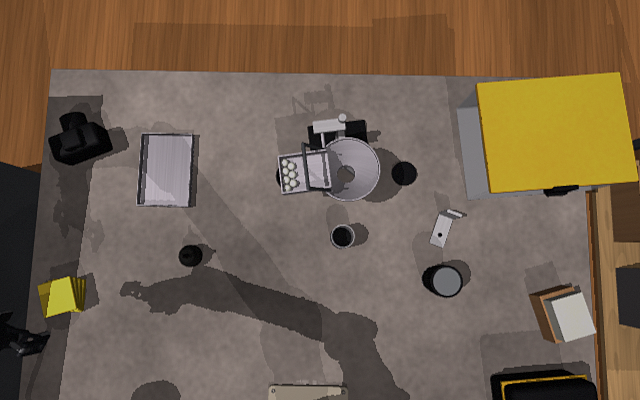

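The top view shows the funnel near (350,168), the scoop with its balls to the left (290,175), the canister near (342,236), the lens at (442,280), the bracket at (442,232) and the blower at (190,255). I'll enlarge the central area next.

```bash
python3 - <<'E'
import cv2
a=cv2.imread("pics/top0.png")[100:260,260:420]
b=cv2.imread("pics/scene0.png")[160:320,190:370]
cv2.imwrite("pics/c1.png",cv2.resize(a,None,fx=3.75,fy=3.75,interpolation=cv2.INTER_CUBIC))
cv2.imwrite("pics/c2.png",cv2.resize(b,None,fx=3.75,fy=3.75,interpolation=cv2.INTER_CUBIC))
E
```

```text
(no output)
```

View pics/c1.png

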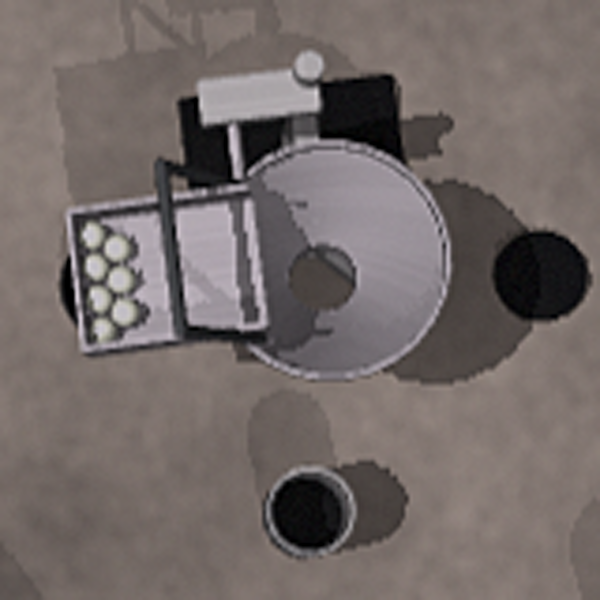

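View pics/c2.png

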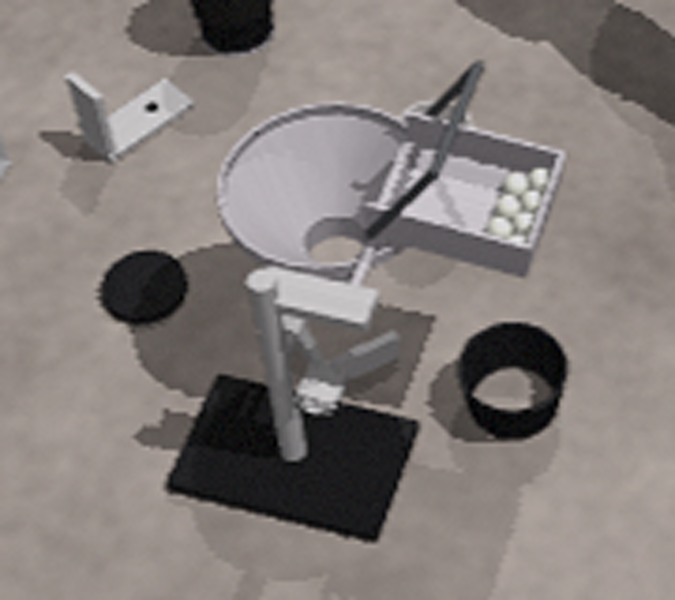

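The crops show the funnel rim centred near c1 (329,259), the bar ends at c1 (162,163) and (180,333), the post top at c1 (308,67) and the canister rim centre at c1 (310,511). In c2 the bar ends are at (478,68) and (433,178).

```bash
python3 - <<'E'
from h import *
from scipy.optimize import least_squares
T=dict(np.load("pics/top0.npz"));S=dict(np.load("pics/scene0.npz"))
c1=lambda x,y:np.array([(x+.5)/3.75-.5+260,(y+.5)/3.75-.5+100])
c2=lambda x,y:np.array([(x+.5)/3.75-.5+190,(y+.5)/3.75-.5+160])
obs=[(T,c1(329.5,259.5),(0,0,180)),(T,c1(162,164),(46,97.5,272)),(T,c1(180,333),(-46,97.5,272)),(T,c1(308,67),(115,0,212)),
(S,c2(478,70),(-46,97.5,272)),(S,c2(433,178),(46,97.5,272)),(S,c2(262,280),(115,0,212)),(S,c2(320,186),(0,0,180))]
def f(p,full=False):
    R=Ro.from_euler('z',p[2]).as_matrix()
    r=[proj(g,R@np.array(X)+[p[0],p[1],0])-o for g,o,X in obs]
    return np.ravel(r)
s=least_squares(f,[600,0,0],loss='soft_l1');print(s.x,f(s.x).reshape(-1,2).round(1).tolist())
x0=s.x;R=Ro.from_euler('z',x0[2]).as_matrix()
can=ray(T,*c1(310,511),85);print("can",can,"in stand",R.T@(can-[x0[0],x0[1],0]))
print("bar",R@[0,97.5,272]+[x0[0],x0[1],0], "lens",ray(T,442,280,120),"bracket",ray(T,440,232,8),ray(T,455,212,78),"cap",ray(T,404,173,10),"blower",ray(T,190,255,60))
E
```

```text
[ 6.39914219e+02 -8.50486927e+01  1.35384910e-01] [[0.2, -0.7], [0.1, 0.7], [0.2, -2.2], [0.6, -0.8], [0.2, 0.0], [0.8, -1.8], [-0.1, 0.2], [2.2, -1.0]]
can [485.5844932  -79.65115355  85.        ] in stand [-152.18900939   26.1782956    85.        ]
bar [626.75447753  11.55912888 272.        ] lens [ 382.65982834 -318.32516553  120.        ] bracket [ 504.12719211 -346.80241847    8.        ] [ 551.73854172 -366.30318891   78.        ] cap [ 663.2327612  -250.68244263   10.        ] blower [431.01141479 307.38978855  60.        ]
```

```bash
cat >> h.py <<'E'
def pose(phi,lean):  # tool x forward along azimuth phi, tips leading by lean
    c,s=np.cos(lean),np.sin(lean); f=np.array([np.cos(phi),np.sin(phi),0]); u=np.array([0,0,1.])
    x=c*f+s*u; z=s*f-c*u; return np.c_[x,np.cross(z,x),z]
def goal(p,R):
    s=read_state(); R0=Ro.from_euler('xyz',s["tool_rot"]).as_matrix()
    print("t",s["clock"],"p",s["eef_pos"].round(1),"F",s["force"].round(1),"w",round(s["width"],1),"q",s["qpos"].round(2))
    print("d cm",(R0.T@(np.array(p)-s["eef_pos"])/10).round(2),"a",Ro.from_matrix(R0.T@R).as_rotvec().round(3))
E
python3 - <<'E'
from h import *
goal([425,-78,160],pose(-.035,.7))
E
```

```text
t 0.1 p [278.8 586.5 230.5] F [-0.1  0.7  0.1] w 85.1 q [-1.19  0.63  0.04  1.52 -0.03  1.   -0.02]
d cm [-41.74 -53.73   7.14] a [-0.944  0.198  2.584]
```

>>> send_rows --series '[{"dx": -10,"dy": -13,"dz": 0,"ax": -0.24,"ay": 0.05,"az": 0.65,"hand": 0.47},{"dx": -10,"dy": -13,"dz": 0,"ax": -0.24,"ay": 0.05,"az": 0.65,"hand": 0.47},{"dx": -10,"dy": -13,"dz": 0,"ax": -0.24,"ay": 0.05,"az": 0.65,"hand": 0.47},{"dx": -10,"dy": -13,"dz": 0,"ax": -0.24,"ay": 0.05,"az": 0.65,"hand": 0.47},{"dx": -20,"dy": -26,"dz": 0,"ax": -0.47,"ay": 0.1,"az": 1.29,"hand": 0.47},{"dx": -20,"dy": -26,"dz": 0,"ax": -0.47,"ay": 0.1,"az": 1.29,"hand": 0.47},{"dx": -20,"dy": -26,"dz": 0,"ax": -0.47,"ay": 0.1,"az": 1.29,"hand": 0.47},{"dx": -20,"dy": -26,"dz": 0,"ax": -0.47,"ay": 0.1,"az": 1.29,"hand": 0.47},{"dx": -20,"dy": -26,"dz": 0,"ax": -0.47,"ay": 0.1,"az": 1.29,"hand": 0.47},{"dx": -20,"dy": -26,"dz": 0,"ax": -0.47,"ay": 0.1,"az": 1.29,"hand": 0.47}]'

```text
clock: 1.1
eef_pos: [348.5, 265.5, 235.1]
tool_rot: [2.86, -0.3, 1.504]
force: [0.1, 0.4, -0.1]
width: 45.2
gripper_force: 0.0
```

```bash
python3 - <<'E'
from h import *
goal([425,-78,160],pose(-.035,.7))
E
```

```text
t 1.1 p [348.5 265.5 235.1] F [ 0.1  0.4 -0.1] w 45.2 q [-1.3   0.24  0.73  2.43 -1.06  0.23  0.28]
d cm [-34.47  10.33   0.08] a [-0.507  0.122  1.368]
```

```bash
python3 - <<'E'
from h import *
goal([520,100,240],pose(1.2,0.0))
E
```

```text
t 1.1 p [348.5 265.5 235.1] F [ 0.1  0.4 -0.1] w 45.2 q [-1.3   0.24  0.73  2.43 -1.06  0.23  0.28]
d cm [-14.53  18.9    0.26] a [ 0.232 -0.338  0.257]
```

>>> send_rows --series '[{"dx": -7,"dy": 6,"dz": 0.2,"ax": 0.14,"ay": -0.3,"az": 0.25,"hand": 0.47},{"dx": -7,"dy": 6,"dz": 0.2,"ax": 0.23,"ay": -0.34,"az": 0.26,"hand": 0.47},{"dx": -14,"dy": 13.5,"dz": 0.2,"ax": 0.23,"ay": -0.34,"az": 0.26,"hand": 0.47},{"dx": -14,"dy": 13.5,"dz": 0.2,"ax": 0.23,"ay": -0.34,"az": 0.26,"hand": 0.47},{"dx": -14,"dy": 13.5,"dz": 0.2,"ax": 0.23,"ay": -0.34,"az": 0.26,"hand": 0.47},{"dx": -14,"dy": 13.5,"dz": 0.2,"ax": 0.23,"ay": -0.34,"az": 0.26,"hand": 0.47}]'

```text
clock: 1.7
eef_pos: [469.5, 114.2, 227.6]
tool_rot: [3.139, 0.004, 1.201]
force: [0.0, 1.6, -0.0]
width: 45.5
gripper_force: 0.0
```

```bash
python3 - <<'E'
from h import *
goal([450,-78,240],pose(-.035,.0))
E
```

```text
t 1.7 p [469.5 114.2 227.6] F [ 0.   1.6 -0. ] w 45.5 q [-0.96  0.59  1.02  1.99 -0.63  0.92  0.03]
d cm [-18.64   5.12  -1.15] a [0.005 0.002 1.236]
```

>>> send_rows --series '[{"dx": -4.5,"dy": 1,"dz": -0.2,"az": 0.14,"hand": 0.47},{"dx": -9,"dy": 2,"dz": -0.5,"az": 0.28,"hand": 0.47},{"dx": -13.5,"dy": 3.5,"dz": -0.8,"az": 0.42,"hand": 0.47},{"dx": -18.6,"dy": 5.1,"dz": -1.1,"az": 0.56,"hand": 0.47},{"dx": -18.6,"dy": 5.1,"dz": -1.1,"az": 0.7,"hand": 0.47},{"dx": -18.6,"dy": 5.1,"dz": -1.1,"az": 0.84,"hand": 0.47},{"dx": -18.6,"dy": 5.1,"dz": -1.1,"az": 0.98,"hand": 0.47},{"dx": -18.6,"dy": 5.1,"dz": -1.1,"az": 1.12,"hand": 0.47},{"dx": -18.6,"dy": 5.1,"dz": -1.1,"az": 1.24,"hand": 0.47}]'

```text
invalid input at $.series[0]: expected keys ax, ay, az, dx, dy, dz, hand
```

```bash
python3 - <<'E'
from h import *
goal([440,-78,160],pose(-.035,.7))
E
```

```text
t 1.7 p [469.5 114.2 227.6] F [ 0.   1.6 -0. ] w 45.5 q [-0.96  0.59  1.02  1.99 -0.63  0.92  0.03]
d cm [-18.97   4.17   6.85] a [-0.427  0.609  1.185]
```

>>> send_rows --series '[{"dx": -4.5,"dy": 1,"dz": -0.2,"ax": 0,"ay": 0,"az": 0.14,"hand": 0.47},{"dx": -9,"dy": 2,"dz": -0.5,"ax": 0,"ay": 0,"az": 0.28,"hand": 0.47},{"dx": -13.5,"dy": 3.5,"dz": -0.8,"ax": 0,"ay": 0,"az": 0.42,"hand": 0.47},{"dx": -18.6,"dy": 5.1,"dz": -1.1,"ax": 0,"ay": 0,"az": 0.56,"hand": 0.47},{"dx": -18.6,"dy": 5.1,"dz": -1.1,"ax": 0,"ay": 0,"az": 0.7,"hand": 0.47},{"dx": -18.6,"dy": 5.1,"dz": -1.1,"ax": 0,"ay": 0,"az": 0.84,"hand": 0.47},{"dx": -18.6,"dy": 5.1,"dz": -1.1,"ax": 0,"ay": 0,"az": 0.98,"hand": 0.47},{"dx": -18.6,"dy": 5.1,"dz": -1.1,"ax": 0,"ay": 0,"az": 1.12,"hand": 0.47},{"dx": -18.6,"dy": 5.1,"dz": -1.1,"ax": 0,"ay": 0,"az": 1.24,"hand": 0.47}]'

```text
clock: 2.6
eef_pos: [449.2, -73.4, 239.3]
tool_rot: [3.141, -0.001, -0.038]
force: [0.6, -0.3, -0.1]
width: 45.1
gripper_force: 0.0
```

```bash
python3 - <<'E'
from h import *
goal([440,-78,160],pose(-.035,.7))
E
```

```text
t 2.6 p [449.2 -73.4 239.3] F [ 0.6 -0.3 -0.1] w 45.1 q [-0.69  0.67  1.29  2.05 -0.76  1.03 -0.63]
d cm [-0.9   0.49  7.93] a [ 0.001  0.699 -0.003]
```

>>> send_rows --series '[{"dx": 0,"dy": 5,"dz": -2,"ax": 0,"ay": 0,"az": 0,"hand": 0.47},{"dx": 0,"dy": 10,"dz": -4,"ax": 0,"ay": 0,"az": 0,"hand": 0.47},{"dx": 0,"dy": 15,"dz": -6,"ax": 0,"ay": 0,"az": 0,"hand": 0.47},{"dx": 0,"dy": 20,"dz": -8,"ax": 0,"ay": 0,"az": 0,"hand": 0.47},{"dx": 0,"dy": 25,"dz": -10,"ax": 0,"ay": 0,"az": 0,"hand": 0.47},{"dx": 0,"dy": 30,"dz": -10,"ax": 0,"ay": 0,"az": 0,"hand": 0.47},{"dx": 0,"dy": 35,"dz": -10,"ax": 0,"ay": 0,"az": 0,"hand": 0.47}]'

```text
clock: 3.3
eef_pos: [439.7, -406.5, 341.1]
tool_rot: [3.14, -0.005, -0.031]
force: [1.9, -0.2, -0.4]
width: 45.3
gripper_force: 0.0
```

```bash
python3 - <<'E'
from h import *
goal([450,-78,240],pose(-.035,.0))
E
```

```text
t 3.3 p [ 439.7 -406.5  341.1] F [ 1.9 -0.2 -0.4] w 45.3 q [ 0.09  0.68  1.15  1.53 -0.64  1.34 -0.3 ]
d cm [ -0.04 -32.87  10.07] a [ 0.001 -0.005  0.004]
```

>>> send_rows --series '[{"dx": 0,"dy": -5,"dz": 2,"ax": 0,"ay": 0,"az": 0,"hand": 0.47},{"dx": 0,"dy": -10,"dz": 4,"ax": 0,"ay": 0,"az": 0,"hand": 0.47},{"dx": 0,"dy": -15,"dz": 6,"ax": 0,"ay": 0,"az": 0,"hand": 0.47},{"dx": 0,"dy": -20,"dz": 8,"ax": 0,"ay": 0,"az": 0,"hand": 0.47},{"dx": 0,"dy": -25,"dz": 10,"ax": 0,"ay": 0,"az": 0,"hand": 0.47},{"dx": 0,"dy": -30,"dz": 10,"ax": 0,"ay": 0,"az": 0,"hand": 0.47},{"dx": 0,"dy": -33,"dz": 10,"ax": 0,"ay": 0,"az": 0,"hand": 0.47}]'

```text
clock: 4.0
eef_pos: [448.5, -72.9, 238.1]
tool_rot: [-3.142, 0.0, -0.033]
force: [1.8, -0.4, 0.1]
width: 45.1
gripper_force: 0.0
```

```bash
python3 - <<'E'
from h import *
goal([440,-78,160],pose(-.035,.7))
E
```

```text
t 4.0 p [448.5 -72.9 238.1] F [ 1.8 -0.4  0.1] w 45.1 q [-0.68  0.64  1.24  2.05 -0.74  1.   -0.66]
d cm [-0.83  0.54  7.81] a [-0.001  0.7    0.002]
```

>>> send_rows --series '[{"dx": 0,"dy": 0.5,"dz": 0,"ax": 0,"ay": 0.14,"az": 0,"hand": 0.47},{"dx": 0,"dy": 0.5,"dz": 0,"ax": 0,"ay": 0.28,"az": 0,"hand": 0.47},{"dx": 0,"dy": 0.5,"dz": 2,"ax": 0,"ay": 0.42,"az": 0,"hand": 0.47},{"dx": 0,"dy": 0.5,"dz": 4,"ax": 0,"ay": 0.56,"az": 0,"hand": 0.47},{"dx": -0.5,"dy": 0.5,"dz": 6,"ax": 0,"ay": 0.7,"az": 0,"hand": 0.47},{"dx": -0.8,"dy": 0.5,"dz": 7.8,"ax": 0,"ay": 0.7,"az": 0,"hand": 0.47},{"dx": -0.8,"dy": 0.5,"dz": 7.8,"ax": 0,"ay": 0.7,"az": 0,"hand": 0.47}]'

```text
clock: 4.7
eef_pos: [423.0, -88.6, 287.0]
tool_rot: [-3.125, -0.541, -0.032]
force: [-0.5, 0.3, 0.3]
width: 44.9
gripper_force: 0.0
```

```bash
python3 - <<'E'
from h import *
goal([440,-79,14],pose(-.035,.7))
E
```

```text
t 4.7 p [423.  -88.6 287. ] F [-0.5  0.3  0.3] w 44.9 q [-0.6   0.07  0.92  2.47 -1.1   0.23 -0.27]
d cm [-12.63  -0.6   24.27] a [-0.018  0.159  0.001]
```

```bash
cat > kin.py <<'E'
import numpy as np
from scipy.spatial.transform import Rotation as Ro
from itertools import product
from scipy.optimize import least_squares
D=[([-1.1928,.6293,.0384,1.5183,-.027,.9963,-.02],[278.8,586.5,230.5],[-3.1399,0,2.6978]),
([-1.3,.24,.73,2.43,-1.06,.23,.28],[348.5,265.5,235.1],[2.86,-.3,1.504]),
([-.96,.59,1.02,1.99,-.63,.92,.03],[469.5,114.2,227.6],[3.139,.004,1.201]),
([-.69,.67,1.29,2.05,-.76,1.03,-.63],[449.2,-73.4,239.3],[3.141,-.001,-.038]),
([.09,.68,1.15,1.53,-.64,1.34,-.3],[439.7,-406.5,341.1],[3.14,-.005,-.031]),
([-.6,.07,.92,2.47,-1.1,.23,-.27],[423,-88.6,287],[-3.125,-.541,-.032])]
LO=np.array([-3.06,-.37,-1.25,.18,-1.1,.23,-2.94]);HI=np.array([3.06,2.12,1.32,2.47,4.24,1.98,2.94])
def rots(q,sg,off):
    R=np.eye(3);out=[]
    for i,a in enumerate(q):
        ax='y' if i%2 else 'z'
        R=R@Ro.from_euler(ax,sg[i]*a+(off if i==6 else 0)).as_matrix();out.append(R)
    return out
def fit():
    best=None
    for s in product([1,-1],repeat=4):
        sg=[s[0],1,s[1],1,s[2],1,s[3]]
        for off in(0,np.pi/2,np.pi,-np.pi/2):
            e=sum((Ro.from_matrix(rots(q,sg,off)[-1]).inv()*Ro.from_euler('xyz',r)).magnitude()for q,p,r in D)
            if best is None or e<best[0]:best=(e,sg,off)
    e,sg,off=best
    A=[];b=[]
    for q,p,r in D:
        R=rots(q,sg,off)
        A.append(np.c_[[0,0,1],R[1][:,2],R[3][:,2],R[6][:,2],R[1][:,0],R[3][:,0],R[5][:,0]]);b+=p
    A=np.vstack(A);L,*_=np.linalg.lstsq(A,np.array(b),rcond=None)
    return e,sg,off,L,(A@L-b)
E_,SG,OFF,L,RES=fit()
def fk(q):
    R=rots(q,SG,OFF)
    return np.c_[[0,0,1],R[1][:,2],R[3][:,2],R[6][:,2],R[1][:,0],R[3][:,0],R[5][:,0]]@L,R[6]
def ik(p,Rt,n=12,q0=None,seed=0):
    rng=np.random.default_rng(seed);sol=[]
    f=lambda q:np.r_[(fk(q)[0]-p)/100,Ro.from_matrix(fk(q)[1].T@Rt).as_rotvec()]
    for i in range(n):
        s=least_squares(f,q0 if q0 is not None and i==0 else rng.uniform(LO,HI),bounds=(LO,HI),max_nfev=60)
        sol.append((np.linalg.norm(s.fun),s.x.round(2)))
    return sorted(sol,key=lambda t:t[0])
E
python3 - <<'E'
from kin import *
from h import pose
print(E_,SG,OFF,L.round(1),np.abs(RES).max())
for x,z,l in((445,14,.7),(445,14,.4),(445,14,.2),(445,14,0),(530,14,.7),(530,14,.5),(612,14,.7)):
    s=ik(np.array([x,-80,z]),pose(-.035,l)); print(x,z,l,*[(round(e,3),q.tolist()) for e,q in s[:3]])
E
```

```text
0.04220075705784177 [-1, 1, -1, 1, -1, 1, -1] 1.5707963267948966 [355.9 549.2 382.7 364.1 -12.3  -1.9 -16.3] 24.4284142113128
445 14 0.7 (np.float64(0.304), [0.6, 0.89, -0.3, 2.47, 3.26, 0.55, 1.92]) (np.float64(0.304), [0.6, 0.89, -0.3, 2.47, 3.26, 0.55, 1.92]) (np.float64(0.34), [-0.11, 1.05, 0.79, 2.47, 4.21, 1.13, 0.88])
445 14 0.4 (np.float64(0.031), [0.31, 0.83, -0.09, 2.47, 3.18, 0.52, 1.76]) (np.float64(0.031), [0.31, 0.83, -0.09, 2.47, 3.18, 0.52, 1.76]) (np.float64(0.031), [0.31, 0.83, -0.09, 2.47, 3.18, 0.52, 1.76])
445 14 0.2 (np.float64(0.0), [0.64, 0.87, -0.57, 2.35, 2.03, 0.42, 2.93]) (np.float64(0.0), [0.64, 0.87, -0.58, 2.35, 2.03, 0.43, 2.94]) (np.float64(0.0), [-0.12, 0.82, 0.41, 2.34, 4.2, 0.37, 0.61])
445 14 0 (np.float64(0.0), [0.81, 1.02, -0.93, 2.19, 1.39, 0.77, -2.73]) (np.float64(0.0), [0.42, 0.8, -0.31, 2.2, 0.94, 0.28, -2.33]) (np.float64(0.0), [0.46, 0.81, -0.37, 2.2, 1.02, 0.31, -2.4])
530 14 0.7 (np.float64(0.061), [0.35, 0.96, -0.14, 2.47, 3.22, 0.91, 1.78]) (np.float64(0.061), [0.35, 0.96, -0.14, 2.47, 3.22, 0.91, 1.78]) (np.float64(0.084), [-0.27, 1.1, 0.71, 2.47, 3.75, 1.14, 0.94])
530 14 0.5 (np.float64(0.0), [0.42, 0.89, -0.29, 2.37, 2.96, 0.59, 2.01]) (np.float64(0.0), [0.57, 0.93, -0.49, 2.37, 2.75, 0.64, 2.27]) (np.float64(0.154), [1.05, 1.35, -1.25, 2.31, 2.06, 1.01, -2.94])
612 14 0.7 (np.float64(0.0), [-0.5, 1.31, 1.01, 2.34, 3.78, 1.26, 0.54]) (np.float64(0.0), [0.47, 1.0, -0.38, 2.31, 3.0, 0.82, 2.04]) (np.float64(0.0), [0.3, 0.96, -0.15, 2.31, 3.17, 0.81, 1.77])
```

```bash
cat > sim.py <<'E'
from kin import *
def step(q,p,Rt,lam=.02):
    p0,R0=fk(q); d=p-p0; w=Ro.from_matrix(R0.T@Rt).as_rotvec()
    d*=min(1,50/max(np.linalg.norm(d),1e-9)); w*=min(1,.15/max(np.linalg.norm(w),1e-9))
    pt=p0+d; Rg=R0@Ro.from_rotvec(w).as_matrix()
    def f(x):
        P,R=fk(x); return np.r_[(P-pt)/250,Ro.from_matrix(R.T@Rg).as_rotvec(),lam*(x-q)]
    return least_squares(f,np.clip(q,LO+1e-6,HI-1e-6),bounds=(LO,HI),max_nfev=8).x
def run(q,p,R,n,**k):
    for _ in range(n): q=step(q,p,R,**k)
    return q
E
python3 - <<'E'
from sim import *
from h import pose,read_state
s=read_state();print(s["qpos"].round(3),fk(s["qpos"])[0].round(0),s["eef_pos"].round(0))
q=np.array(D[0][0]);p0,R0=fk(q)
def rel(p0,R0,d,a):return p0+R0@(np.array(d)*10.),R0@Ro.from_rotvec(a).as_matrix()
for d,a,n in(((-10,-13,0),(-.24,.05,.65),4),((-20,-26,0),(-.47,.1,1.29),6)): q=run(q,*rel(p0,R0,d,a),n)
print(q.round(2),"actual",D[1][0])
q=run(q,np.array([469.,114,228]),pose(1.2,0),6);print(q.round(2),"actual",D[2][0])
q=run(q,np.array([449.,-73,239]),pose(-.035,0),9);print(q.round(2),"actual",D[3][0])
E
```

```text
[-0.602  0.069  0.916  2.468 -1.1    0.233 -0.267] [423. -87. 287.] [423. -89. 287.]
[-1.61  0.26  0.98  2.46 -1.1   0.23  0.16] actual [-1.3, 0.24, 0.73, 2.43, -1.06, 0.23, 0.28]
[-0.96  0.6   1.04  1.99 -0.64  0.94  0.04] actual [-0.96, 0.59, 1.02, 1.99, -0.63, 0.92, 0.03]
[-0.71  0.68  1.32  2.04 -0.78  1.06 -0.61] actual [-0.69, 0.67, 1.29, 2.05, -0.76, 1.03, -0.63]
```

```bash
cat > plan.py <<'E'
from sim import *
from h import pose,read_state
q0=read_state()["qpos"];tgt=np.array([440.,-79,130]);best=[]
flip=Ro.from_euler('z',np.pi).as_matrix()
for nm,R in(("fwd",pose(-.035,.3)),("flip",pose(-.035,.3)@flip)):
    cand=[]
    for e,q in ik(tgt,R,n=40,seed=3):
        if e<.01 and q[4]>1.3 and all(np.abs(q-c).max()>.25 for c in cand): cand.append(q)
    for qg in cand:
        N=30;q=q0.copy();tr=[];ok=[]
        for k in range(1,N+1):
            P,Rk=fk(q0+(qg-q0)*k/N); tr.append(P); q=run(q,P,Rk,2); ok.append(np.linalg.norm(fk(q)[0]-P))
        tr=np.array(tr)
        P,Rf=fk(q)
        print(nm,qg.tolist(),"end",q.round(2).tolist(),"maxerr",round(max(ok)),"zmin",tr[:,2].min().round(),"x",tr[:,0].min().round(),tr[:,0].max().round(),"y",tr[:,1].min().round(),tr[:,1].max().round(),"enderr",np.linalg.norm(P-tgt).round(),flush=True)
E
timeout 500 python3 plan.py
```

```text
flip [0.7, 0.55, -0.59, 2.41, 1.74, 0.24, 0.06] end [-0.06, 0.48, 0.33, 2.35, -1.1, 0.23, 2.82] maxerr 9 zmin 127.0 x 366.0 437.0 y -113.0 -77.0 enderr 7.0
flip [0.9, 0.65, -0.9, 2.41, 1.67, 0.45, 0.12] end [-0.06, 0.48, 0.33, 2.34, -1.1, 0.23, 2.82] maxerr 9 zmin 114.0 x 321.0 442.0 y -95.0 -69.0 enderr 11.0
flip [1.02, 0.8, -1.17, 2.42, 1.63, 0.69, 0.14] end [-0.06, 0.48, 0.32, 2.35, -1.1, 0.23, 2.81] maxerr 9 zmin 95.0 x 261.0 439.0 y -78.0 -40.0 enderr 8.0
```

```bash
cat > plan2.py <<'E'
from sim import *
from h import pose,read_state
qs=read_state()["qpos"]
for P in((440.,-79,200),(450,-79,160),(480,-79,180)):
  for lean in(.3,.45):
    for sg in(1,-1):
        P=np.array(P);q=run(qs,P,pose(-.035,lean),10);out=[]
        for k in range(1,61):
            q=step(q,P,pose(-.035,lean)@Ro.from_euler('z',sg*.12*k).as_matrix())
            if k%12==0: out.append((q[[2,4,5,6]].round(1).tolist(),int(np.linalg.norm(fk(q)[0]-P))))
            if q[4]>2.2: break
        print(P,lean,sg,k,q.round(2).tolist(),out,flush=True)
E
timeout 560 python3 plan2.py
```

```text
[440. -79. 200.] 0.3 1 60 [2.0, 2.12, -0.76, 2.35, -1.1, 0.57, -2.94] [([0.8, -1.1, 0.4, -1.8], 0), ([0.9, -1.1, 0.6, -2.9], 17), ([-0.7, -1.1, 0.4, -2.9], 19), ([-1.1, -1.1, 0.2, -2.9], 17), ([-0.8, -1.1, 0.6, -2.9], 19)]
[440. -79. 200.] 0.3 -1 56 [0.63, 0.39, -0.52, 2.47, 2.27, 0.23, 2.94] [([0.5, -0.8, 0.3, 0.9], 0), ([0.3, -0.7, 0.2, 2.1], 0), ([-0.2, -0.0, 0.2, 2.9], 3), ([-1.2, 1.4, 0.6, 2.9], 6)]
[440. -79. 200.] 0.45 1 60 [1.92, 2.12, -0.67, 2.3, -1.1, 0.78, -2.94] [([0.4, -1.1, 0.2, -1.7], 10), ([-0.1, -1.1, 0.2, -2.9], 16), ([-1.0, -1.1, 0.2, -2.9], 18), ([-1.1, -1.1, 0.2, -2.9], 16), ([-0.7, -1.1, 0.8, -2.9], 20)]
[440. -79. 200.] 0.45 -1 55 [0.75, 0.4, -0.63, 2.47, 2.29, 0.23, 2.94] [([0.4, -1.1, 0.2, 1.1], 10), ([0.4, -1.1, 0.2, 2.6], 10), ([-0.2, -0.1, 0.2, 2.9], 12), ([-0.9, 1.9, 0.2, 2.6], 0)]
[450 -79 160] 0.3 1 60 [1.96, 2.12, -0.69, 2.28, -1.1, 0.66, -2.94] [([0.4, -1.1, 0.2, -1.8], 2), ([0.0, -1.1, 0.2, -2.9], 15), ([-0.8, -1.1, 0.2, -2.9], 17), ([-1.0, -1.1, 0.2, -2.9], 16), ([-0.7, -1.1, 0.7, -2.9], 19)]
[450 -79 160] 0.3 -1 55 [0.61, 0.48, -0.49, 2.45, 2.27, 0
[... 614 characters left out ...]
, 0.3, -2.9], 16), ([-0.8, -1.1, 0.2, -2.9], 17), ([-1.1, -1.1, 0.2, -2.9], 15), ([-0.8, -1.1, 0.6, -2.9], 17)]
[480 -79 180] 0.3 -1 56 [0.59, 0.46, -0.49, 2.42, 2.3, 0.23, 2.94] [([0.3, -0.8, 0.2, 0.8], 0), ([0.3, -0.8, 0.2, 2.2], 0), ([-0.1, -0.0, 0.2, 2.9], 4), ([-1.2, 1.4, 0.7, 2.9], 3)]
[480 -79 180] 0.45 1 60 [1.81, 2.12, -0.74, 2.21, -1.1, 0.79, -2.94] [([0.3, -1.1, 0.2, -1.8], 10), ([-0.0, -1.1, 0.2, -2.9], 15), ([-0.9, -1.1, 0.2, -2.9], 16), ([-1.1, -1.1, 0.2, -2.9], 15), ([-0.7, -1.1, 0.8, -2.9], 18)]
[480 -79 180] 0.45 -1 55 [0.7, 0.46, -0.59, 2.42, 2.3, 0.23, 2.94] [([0.3, -1.1, 0.2, 1.1], 10), ([0.3, -1.1, 0.2, 2.5], 10), ([-0.1, -0.1, 0.2, 2.9], 11), ([-0.7, 2.0, 0.2, 2.5], 0)]
```

```bash
python3 - <<'E'
from h import *
goal([450,-79,170],pose(-.035,.45))
E
```

```text
t 4.7 p [423.  -88.6 287. ] F [-0.5  0.3  0.3] w 44.9 q [-0.6   0.07  0.92  2.47 -1.1   0.23 -0.27]
d cm [-3.74 -0.85 11.42] a [-0.018 -0.091  0.003]
```

>>> send_rows --series '[{"dx": -3.7,"dy": -0.8,"dz": 11.4,"ax": -0.02,"ay": -0.09,"az": 0,"hand": 0.47},{"dx": -3.7,"dy": -0.8,"dz": 11.4,"ax": -0.02,"ay": -0.09,"az": 0,"hand": 0.47},{"dx": -3.7,"dy": -0.8,"dz": 11.4,"ax": -0.02,"ay": -0.09,"az": 0,"hand": 0.47},{"dx": -3.7,"dy": -0.8,"dz": 11.4,"ax": -0.02,"ay": -0.09,"az": 0,"hand": 0.47}]'

```text
clock: 5.1
eef_pos: [460.8, -83.3, 212.2]
tool_rot: [-3.139, -0.384, -0.025]
force: [-0.7, -0.1, -0.3]
width: 45.3
gripper_force: 0.0
```

>>> send_rows --series '[{"dx": 0,"dy": 0,"dz": 0,"ax": 0,"ay": 0,"az": -0.14,"hand": 0.47},{"dx": 0,"dy": 0,"dz": 0,"ax": 0,"ay": 0,"az": -0.28,"hand": 0.47},{"dx": 0,"dy": 0,"dz": 0,"ax": 0,"ay": 0,"az": -0.42,"hand": 0.47},{"dx": 0,"dy": 0,"dz": 0,"ax": 0,"ay": 0,"az": -0.56,"hand": 0.47},{"dx": 0,"dy": 0,"dz": 0,"ax": 0,"ay": 0,"az": -0.7,"hand": 0.47},{"dx": 0,"dy": 0,"dz": 0,"ax": 0,"ay": 0,"az": -0.84,"hand": 0.47},{"dx": 0,"dy": 0,"dz": 0,"ax": 0,"ay": 0,"az": -0.98,"hand": 0.47},{"dx": 0,"dy": 0,"dz": 0,"ax": 0,"ay": 0,"az": -1.12,"hand": 0.47},{"dx": 0,"dy": 0,"dz": 0,"ax": 0,"ay": 0,"az": -1.26,"hand": 0.47},{"dx": 0,"dy": 0,"dz": 0,"ax": 0,"ay": 0,"az": -1.4,"hand": 0.47}]'

```text
clock: 6.1
eef_pos: [459.2, -85.2, 213.5]
tool_rot: [2.761, -0.065, 1.389]
force: [0.7, -0.3, -0.4]
width: 45.1
gripper_force: 0.0
```

>>> send_rows --series '[{"dx": 0,"dy": 0,"dz": 0,"ax": 0,"ay": 0,"az": -0.14,"hand": 0.47},{"dx": 0,"dy": 0,"dz": 0,"ax": 0,"ay": 0,"az": -0.28,"hand": 0.47},{"dx": 0,"dy": 0,"dz": 0,"ax": 0,"ay": 0,"az": -0.42,"hand": 0.47},{"dx": 0,"dy": 0,"dz": 0,"ax": 0,"ay": 0,"az": -0.56,"hand": 0.47},{"dx": 0,"dy": 0,"dz": 0,"ax": 0,"ay": 0,"az": -0.7,"hand": 0.47},{"dx": 0,"dy": 0,"dz": 0,"ax": 0,"ay": 0,"az": -0.84,"hand": 0.47},{"dx": 0,"dy": 0,"dz": 0,"ax": 0,"ay": 0,"az": -0.98,"hand": 0.47},{"dx": 0,"dy": 0,"dz": 0,"ax": 0,"ay": 0,"az": -1.12,"hand": 0.47},{"dx": 0,"dy": 0,"dz": 0,"ax": 0,"ay": 0,"az": -1.26,"hand": 0.47},{"dx": 0,"dy": 0,"dz": 0,"ax": 0,"ay": 0,"az": -1.4,"hand": 0.47}]'

```text
clock: 7.1
eef_pos: [459.3, -85.2, 213.5]
tool_rot: [3.005, 0.363, 2.752]
force: [0.2, -0.2, -0.8]
width: 45.2
gripper_force: 0.0
```

```bash
python3 - <<'E'
from h import *
goal([450,-79,170],pose(-.035,.45))
E
```

```text
t 7.1 p [459.3 -85.2 213.5] F [ 0.2 -0.2 -0.8] w 45.2 q [-0.19  0.31  0.45  2.37 -1.1   0.23  2.47]
d cm [ 2.56 -0.28  3.67] a [-0.091  0.008  2.809]
```

>>> send_rows --series '[{"dx": 0,"dy": 0,"dz": 0,"ax": 0,"ay": 0,"az": -0.14,"hand": 0.47},{"dx": 0,"dy": 0,"dz": 0,"ax": 0,"ay": 0,"az": -0.28,"hand": 0.47},{"dx": 0,"dy": 0,"dz": 0,"ax": 0,"ay": 0,"az": -0.42,"hand": 0.47},{"dx": 0,"dy": 0,"dz": 0,"ax": 0,"ay": 0,"az": -0.56,"hand": 0.47},{"dx": 0,"dy": 0,"dz": 0,"ax": 0,"ay": 0,"az": -0.7,"hand": 0.47},{"dx": 0,"dy": 0,"dz": 0,"ax": 0,"ay": 0,"az": -0.84,"hand": 0.47},{"dx": 0,"dy": 0,"dz": 0,"ax": 0,"ay": 0,"az": -0.98,"hand": 0.47},{"dx": 0,"dy": 0,"dz": 0,"ax": 0,"ay": 0,"az": -1.12,"hand": 0.47},{"dx": 0,"dy": 0,"dz": 0,"ax": 0,"ay": 0,"az": -1.26,"hand": 0.47},{"dx": 0,"dy": 0,"dz": 0,"ax": 0,"ay": 0,"az": -1.4,"hand": 0.47}]'

```text
clock: 8.1
eef_pos: [463.4, -87.1, 232.2]
tool_rot: [-2.825, 0.177, -2.077]
force: [-0.1, -0.6, -0.6]
width: 45.0
gripper_force: 0.0
```

```bash
cat > plan3.py <<'E'
from sim import *
from h import pose,read_state
s=read_state();q=s["qpos"];print(q.round(2),s["eef_pos"].round())
P0=s["eef_pos"];R0=Ro.from_euler('xyz',s["tool_rot"]).as_matrix()
F=np.diag([-1.,-1,1])
for k in range(1,21):
    q=step(q,P0,R0@Ro.from_euler('z',-.14*k).as_matrix())
    if k%2==0: 
        e=run(q,np.array([460.,-80,150]),pose(-.035,.4)@F,25); g=run(q,np.array([460.,-80,150]),pose(-.035,.4),25)
        print(k,q.round(2).tolist(),"flip",e.round(2).tolist(),(fk(e)[0]).round().tolist(),"fwd",g.round(2).tolist(),(fk(g)[0]).round().tolist(),flush=True)
E
timeout 500 python3 plan3.py
```

```text
[ 0.2   0.25 -0.04  2.31 -0.18  0.23  2.94] [463. -87. 232.]
2 [0.69, 0.28, -0.52, 2.32, 0.29, 0.23, 2.83] flip [0.97, 0.66, -1.0, 2.44, 1.84, 0.5, -0.04] [460.0, -80.0, 150.0] fwd [0.71, 0.51, -0.59, 2.42, 2.11, 0.23, 2.84] [460.0, -80.0, 150.0]
4 [0.79, 0.3, -0.63, 2.33, 0.48, 0.23, 2.93] flip [0.98, 0.68, -1.03, 2.44, 1.83, 0.52, -0.03] [460.0, -80.0, 150.0] fwd [0.73, 0.52, -0.62, 2.42, 2.08, 0.24, 2.87] [460.0, -80.0, 150.0]
6 [0.96, 0.35, -0.85, 2.33, 0.75, 0.29, 2.94] flip [0.99, 0.68, -1.04, 2.44, 1.82, 0.53, -0.02] [460.0, -80.0, 150.0] fwd [0.77, 0.54, -0.67, 2.42, 2.03, 0.27, 2.92] [460.0, -80.0, 150.0]
8 [1.13, 0.45, -1.12, 2.32, 1.03, 0.42, 2.94] flip [1.05, 0.76, -1.18, 2.44, 1.78, 0.66, 0.02] [460.0, -80.0, 150.0] fwd [0.79, 0.54, -0.7, 2.42, 2.01, 0.29, 2.94] [460.0, -80.0, 150.0]
10 [1.17, 0.53, -1.25, 2.35, 1.28, 0.52, 2.94] flip [1.07, 0.81, -1.25, 2.44, 1.76, 0.73, 0.04] [460.0, -80.0, 150.0] fwd [0.79, 0.54, -0.7, 2.42, 2.01, 0.29, 2.94] [460.0, -80.0, 150.0]
12 [1.16, 0.54, -1.25, 2.41, 1.51, 0.52, 2.94] flip [1.07, 0.81, -1.25, 2.44, 1.76, 0.73, 0.04] [460.0, -80.0, 150.0] fwd [0.79, 0.54, -0.7, 2.42, 2.01, 0.29, 2.94] [460.0, -80.0, 150.0]
14 [0.96, 0.37, -0.85, 2.44, 1.78, 0.23, 2.94] flip [0.95, 0.64, -0.97, 2.43, 1.85, 0.47, -0.05] [460.0, -80.0, 150.0] fwd [0.79, 0.54, -0.7, 2.42, 2.01, 0.29, 2.94] [460.0, -80.0, 150.0]
16 [0.94, 0.36, -0.83, 2.46, 2.02, 0.23, 2.94] flip [-1.0, 0.98, 1.25, 2.47, 4.24, 0.53, 2.94] [468.0, -64.0, 142.0] fwd [0.77, 0.53, -0.67, 2.42, 2.03, 0.27, 2.91] [460.0, -80.0, 150.0]
18 [0.89, 0.35, -0.76, 2.47, 2.26, 0.23, 2.94] flip [-1.01, 0.99, 1.26, 2.47, 4.24, 0.53, 2.94] [468.0, -64.0, 142.0] fwd [0.75, 0.53, -0.65, 2.42, 2.05, 0.26, 2.9] [460.0, -80.0, 150.0]
20 [0.78, 0.34, -0.64, 2.47, 2.49, 0.23, 2.94] flip [-1.01, 1.0, 1.26, 2.47, 4.24, 0.53, 2.94] [468.0, -64.0, 142.0] fwd [0.71, 0.51, -0.59, 2.42, 2.11, 0.23, 2.84] [460.0, -80.0, 150.0]
```

```bash
cat > plan4.py <<'E'
from sim import *
from h import pose,read_state
s=read_state();qq=s["qpos"]
P0=s["eef_pos"];R0=Ro.from_euler('xyz',s["tool_rot"]).as_matrix()
for k in(1,2):qq=step(qq,P0,R0@Ro.from_euler('z',-.14*k).as_matrix())
for nm,F in(("flip",np.diag([-1.,-1,1])),("fwd",np.eye(3))):
    q=qq
    for x,z,l,n in((445,160,.35,25),(440,70,.3,6),(440,14,.3,5),(440,14,.35,5),(475,14,.4,8),(520,14,.5,8),(570,14,.6,8),(612,14,.7,8)):
        P=np.array([x,-79-(x-440)*.035,z]);R=pose(-.035,l)@F;q=run(q,P,R,n)
        p,r=fk(q);print(nm,x,z,l,q.round(2).tolist(),(p-P).round(1).tolist(),Ro.from_matrix(r.T@R).magnitude().round(3),flush=True)
E
timeout 500 python3 plan4.py
```

```text
Traceback (most recent call last):
  File "plan4.py", line 10, in <module>
    p,r=fk(q);print(nm,x,z,l,q.round(2).tolist(),(p-P).round(1).tolist(),Ro.from_matrix(r.T@R).magnitude().round(3),flush=True)
                                                                         ^^^^^^^^^^^^^^^^^^^^^^^^^^^^^^^^^^^^^^^
AttributeError: 'float' object has no attribute 'round'
```

```bash
sed -i 's/Ro.from_matrix(r.T@R).magnitude().round(3)/round(Ro.from_matrix(r.T@R).magnitude(),3)/' plan4.py; timeout 500 python3 plan4.py
```

```text
flip 445 160 0.35 [0.88, 0.53, -0.82, 2.42, 1.65, 0.32, 0.14] [0.0, -0.0, 0.0] 0.0
flip 440 70 0.3 [0.83, 0.83, -0.85, 2.44, 2.0, 0.57, -0.18] [0.0, -0.0, 0.0] 0.0
flip 440 14 0.3 [0.82, 1.01, -0.84, 2.45, 2.18, 0.73, -0.3] [0.0, -0.0, 0.0] 0.0
flip 440 14 0.35 [0.51, 0.86, -0.36, 2.47, 2.78, 0.52, -0.95] [0.3, -0.1, 0.0] 0.002
flip 475 14 0.4 [0.51, 0.87, -0.38, 2.43, 2.79, 0.54, -0.95] [0.0, 0.0, 0.0] 0.0
flip 520 14 0.5 [0.52, 0.92, -0.41, 2.4, 2.84, 0.64, -0.98] [0.0, -0.0, 0.0] 0.0
flip 570 14 0.6 [0.53, 0.97, -0.44, 2.35, 2.89, 0.73, -0.99] [0.0, -0.0, 0.0] 0.0
flip 612 14 0.7 [0.54, 1.02, -0.46, 2.31, 2.95, 0.83, -1.0] [0.0, -0.0, 0.0] 0.0
fwd 445 160 0.35 [0.73, 0.48, -0.61, 2.44, 1.99, 0.23, 2.94] [-1.4, 1.3, -3.8] 0.034
fwd 440 70 0.3 [0.7, 0.74, -0.63, 2.43, 2.16, 0.42, 2.8] [0.0, -0.0, 0.0] 0.0
fwd 440 14 0.3 [0.71, 0.93, -0.67, 2.44, 2.31, 0.6, 2.69] [0.0, -0.0, 0.0] 0.0
fwd 440 14 0.35 [0.5, 0.85, -0.35, 2.47, 2.79, 0.52, 2.18] [0.3, -0.1, 0.0] 0.002
fwd 475 14 0.4 [0.5, 0.87, -0.37, 2.43, 2.8, 0.54, 2.17] [0.0, 0.0, 0.0] 0.0
fwd 520 14 0.5 [0.52, 0.91, -0.4, 2.4, 2.85, 0.64, 2.15] [0.0, -0.0, 0.0] 0.0
fwd 570 14 0.6 [0.52, 0.96, -0.43, 2.35, 2.9, 0.73, 2.14] [0.0, -0.0, 0.0] 0.0
fwd 612 14 0.7 [0.53, 1.02, -0.45, 2.31, 2.96, 0.83, 2.12] [0.0, -0.0, 0.0] 0.0
```

>>> send_rows --series '[{"dx": 0,"dy": 0,"dz": 0,"ax": 0,"ay": 0,"az": -0.14,"hand": 0.47},{"dx": 0,"dy": 0,"dz": 0,"ax": 0,"ay": 0,"az": -0.28,"hand": 0.47},{"dx": 0,"dy": 0,"dz": 0,"ax": 0,"ay": 0,"az": -0.28,"hand": 0.47}]'

```text
clock: 8.4
eef_pos: [463.3, -87.5, 231.9]
tool_rot: [-2.791, 0.087, -1.815]
force: [0.4, 0.1, -0.4]
width: 45.5
gripper_force: 0.0
```

```bash
cat >> h.py <<'E'
FL=np.diag([-1.,-1,1])
E
python3 - <<'E'
from h import *
goal([445,-79,160],pose(-.035,.35)@FL)
E
```

```text
t 8.4 p [463.3 -87.5 231.9] F [ 0.4  0.1 -0.4] w 45.5 q [ 0.38  0.26 -0.26  2.3   0.09  0.23  2.94]
d cm [0.24 4.34 6.07] a [-0.     0.015  1.344]
```

>>> send_rows --series '[{"dx": 0,"dy": 0,"dz": 0,"ax": 0,"ay": 0,"az": -0.14,"hand": 0.47},{"dx": 0,"dy": 0,"dz": 0,"ax": 0,"ay": 0,"az": -0.28,"hand": 0.47},{"dx": 0,"dy": 0,"dz": 0,"ax": 0,"ay": 0,"az": -0.42,"hand": 0.47},{"dx": 0,"dy": 0,"dz": 0,"ax": 0,"ay": 0,"az": -0.56,"hand": 0.47}]'

```text
clock: 8.8
eef_pos: [463.6, -87.6, 231.5]
tool_rot: [-2.798, -0.11, -1.288]
force: [-0.2, -0.4, -1.1]
width: 45.6
gripper_force: 0.0
```

```bash
sed -i 's/for k in(1,2)/for k in()/' plan4.py; python3 - <<'E'
from h import *
goal([445,-79,160],pose(-.035,.35)@FL)
E
timeout 400 python3 plan4.py
```

```text
t 8.8 p [463.6 -87.6 231.5] F [-0.2 -0.4 -1.1] w 45.6 q [ 0.73  0.31 -0.72  2.29  0.64  0.3   2.94]
d cm [-2.11  3.8   6.03] a [-0.005  0.013  1.906]
flip 445 160 0.35 [0.9, 0.55, -0.86, 2.42, 1.64, 0.35, 0.15] [0.0, -0.0, 0.0] 0.0
flip 440 70 0.3 [0.85, 0.84, -0.87, 2.44, 1.99, 0.59, -0.17] [0.0, -0.0, 0.0] 0.0
flip 440 14 0.3 [0.83, 1.02, -0.86, 2.45, 2.17, 0.75, -0.29] [0.0, -0.0, 0.0] 0.0
flip 440 14 0.35 [0.51, 0.86, -0.36, 2.47, 2.78, 0.52, -0.95] [0.3, -0.1, 0.0] 0.002
flip 475 14 0.4 [0.51, 0.87, -0.38, 2.43, 2.79, 0.54, -0.95] [0.0, 0.0, 0.0] 0.0
flip 520 14 0.5 [0.52, 0.92, -0.41, 2.4, 2.84, 0.64, -0.97] [0.0, -0.0, 0.0] 0.0
flip 570 14 0.6 [0.53, 0.97, -0.44, 2.35, 2.89, 0.73, -0.99] [0.0, -0.0, 0.0] 0.0
flip 612 14 0.7 [0.54, 1.02, -0.46, 2.31, 2.95, 0.83, -1.0] [0.0, -0.0, 0.0] 0.0
fwd 445 160 0.35 [0.73, 0.48, -0.61, 2.44, 1.99, 0.23, 2.94] [-1.4, 1.3, -3.8] 0.034
fwd 440 70 0.3 [0.7, 0.74, -0.63, 2.43, 2.16, 0.42, 2.8] [0.0, -0.0, 0.0] 0.0
fwd 440 14 0.3 [0.71, 0.93, -0.67, 2.44, 2.31, 0.6, 2.69] [0.0, -0.0, 0.0] 0.0
fwd 440 14 0.35 [0.5, 0.85, -0.35, 2.47, 2.79, 0.52, 2.18] [0.3, -0.1, 0.0] 0.002
fwd 475 14 0.4 [0.5, 0.87, -0.37, 2.43, 2.8, 0.54, 2.17] [0.0, 0.0, 0.0] 0.0
fwd 520 14 0.5 [0.52, 0.91, -0.4, 2.4, 2.85, 0.64, 2.15] [0.0, -0.0, 0.0] 0.0
fwd 570 14 0.6 [0.52, 0.96, -0.43, 2.35, 2.9, 0.73, 2.14] [0.0, -0.0, 0.0] 0.0
fwd 612 14 0.7 [0.53, 1.02, -0.45, 2.31, 2.96, 0.83, 2.12] [0.0, -0.0, 0.0] 0.0
```

>>> send_rows --series '[{"dx": -2.1,"dy": 3.8,"dz": 6,"ax": 0,"ay": 0.01,"az": 1.9,"hand": 0.47},{"dx": -2.1,"dy": 3.8,"dz": 6,"ax": 0,"ay": 0.01,"az": 1.9,"hand": 0.47},{"dx": -2.1,"dy": 3.8,"dz": 6,"ax": 0,"ay": 0.01,"az": 1.9,"hand": 0.47},{"dx": -2.1,"dy": 3.8,"dz": 6,"ax": 0,"ay": 0.01,"az": 1.9,"hand": 0.47},{"dx": -2.1,"dy": 3.8,"dz": 6,"ax": 0,"ay": 0.01,"az": 1.9,"hand": 0.47},{"dx": -2.1,"dy": 3.8,"dz": 6,"ax": 0,"ay": 0.01,"az": 1.9,"hand": 0.47},{"dx": -2.1,"dy": 3.8,"dz": 6,"ax": 0,"ay": 0.01,"az": 1.9,"hand": 0.47},{"dx": -2.1,"dy": 3.8,"dz": 6,"ax": 0,"ay": 0.01,"az": 1.9,"hand": 0.47},{"dx": -2.1,"dy": 3.8,"dz": 6,"ax": 0,"ay": 0.01,"az": 1.9,"hand": 0.47},{"dx": -2.1,"dy": 3.8,"dz": 6,"ax": 0,"ay": 0.01,"az": 1.9,"hand": 0.47}]'

```text
clock: 9.8
eef_pos: [444.9, -79.3, 160.1]
tool_rot: [-2.843, 0.176, -2.189]
force: [0.4, -0.0, 0.4]
width: 45.3
gripper_force: 0.0
```

```bash
python3 - <<'E'
from h import *
goal([445,-79,160],pose(-.035,.35)@FL)
E
```

```text
t 9.8 p [444.9 -79.3 160.1] F [ 0.4 -0.   0.4] w 45.3 q [ 0.6   0.45 -0.66  2.42  1.58  0.29  1.01]
d cm [-0.03  0.01  0.02] a [-0.018 -0.016  0.965]
```

Branch switched (j5 = 1.58). I'll finish the yaw.

>>> send_rows --series '[{"dx": 0,"dy": 0,"dz": 0,"ax": -0.02,"ay": -0.02,"az": 0.96,"hand": 0.47},{"dx": 0,"dy": 0,"dz": 0,"ax": -0.02,"ay": -0.02,"az": 0.96,"hand": 0.47},{"dx": 0,"dy": 0,"dz": 0,"ax": -0.02,"ay": -0.02,"az": 0.96,"hand": 0.47},{"dx": 0,"dy": 0,"dz": 0,"ax": -0.02,"ay": -0.02,"az": 0.96,"hand": 0.47},{"dx": 0,"dy": 0,"dz": 0,"ax": -0.02,"ay": -0.02,"az": 0.96,"hand": 0.47},{"dx": 0,"dy": 0,"dz": 0,"ax": -0.02,"ay": -0.02,"az": 0.96,"hand": 0.47},{"dx": 0,"dy": 0,"dz": 0,"ax": -0.02,"ay": -0.02,"az": 0.96,"hand": 0.47},{"dx": 0,"dy": 0,"dz": 0,"ax": -0.02,"ay": -0.02,"az": 0.96,"hand": 0.47}]'

```text
clock: 10.6
eef_pos: [444.9, -79.4, 160.1]
tool_rot: [-3.141, 0.352, 3.119]
force: [0.3, -0.1, -1.4]
width: 45.3
gripper_force: 0.0
```

```bash
python3 - <<'E'
from h import *
goal([435,-79,60],pose(-.035,.3)@FL)
goal([435,-79,16],pose(-.035,.3)@FL)
E
```

```text
t 10.6 p [444.9 -79.4 160.1] F [ 0.3 -0.1 -1.4] w 45.3 q [ 0.69  0.47 -0.75  2.42  1.6   0.3   0.06]
d cm [4.38 0.02 9.05] a [0.003 0.052 0.011]
t 10.6 p [444.9 -79.4 160.1] F [ 0.3 -0.1 -1.4] w 45.3 q [ 0.69  0.47 -0.75  2.42  1.6   0.3   0.06]
d cm [ 5.9   0.03 13.18] a [0.003 0.052 0.011]
```

>>> send_rows --series '[{"dx": 2,"dy": 0,"dz": 4.2,"ax": 0,"ay": 0.05,"az": 0.01,"hand": 0.47},{"dx": 4.4,"dy": 0,"dz": 9,"ax": 0,"ay": 0.05,"az": 0.01,"hand": 0.47},{"dx": 5.2,"dy": 0,"dz": 11.2,"ax": 0,"ay": 0.05,"az": 0.01,"hand": 0.47},{"dx": 5.9,"dy": 0,"dz": 13.2,"ax": 0,"ay": 0.05,"az": 0.01,"hand": 0.47},{"dx": 5.9,"dy": 0,"dz": 13.2,"ax": 0,"ay": 0.05,"az": 0.01,"hand": 0.47},{"dx": 5.9,"dy": 0,"dz": 13.2,"ax": 0,"ay": 0.05,"az": 0.01,"hand": 0.47}]'

```text
clock: 11.2
eef_pos: [437.9, -79.5, 12.6]
tool_rot: [3.134, 0.29, 3.109]
force: [-0.5, 1.1, 0.3]
width: 45.4
gripper_force: 0.0
```

```bash
python3 - <<'E'
from h import *
for x,l in((455,.35),(510,.47),(560,.6),(595,.7)): goal([x,-79-(x-435)*.035,14+(l-.3)*12],pose(-.035,l)@FL)
g=save("top","pics/top1.png")
c=g["pixels"][180:280,290:400,::-1];cv2.imwrite("pics/c3.png",cv2.resize(c,None,fx=5,fy=5,interpolation=cv2.INTER_CUBIC))
E
```

```text
t 11.2 p [437.9 -79.5  12.6] F [-0.5  1.1  0.3] w 45.4 q [ 0.88  1.19 -1.24  2.47  1.9   1.08 -0.14]
d cm [-1.7   0.03  0.3 ] a [ 0.008 -0.06   0.002]
t 11.2 p [437.9 -79.5  12.6] F [-0.5  1.1  0.3] w 45.4 q [ 0.88  1.19 -1.24  2.47  1.9   1.08 -0.14]
d cm [-7.01  0.01  1.74] a [ 0.008 -0.18   0.002]
t 11.2 p [437.9 -79.5  12.6] F [-0.5  1.1  0.3] w 45.4 q [ 0.88  1.19 -1.24  2.47  1.9   1.08 -0.14]
d cm [-11.85  -0.02   3.02] a [ 0.009 -0.31   0.001]
t 11.2 p [437.9 -79.5  12.6] F [-0.5  1.1  0.3] w 45.4 q [ 0.88  1.19 -1.24  2.47  1.9   1.08 -0.14]
d cm [-15.24  -0.03   3.91] a [ 0.009 -0.41   0.001]
```

View pics/c3.png

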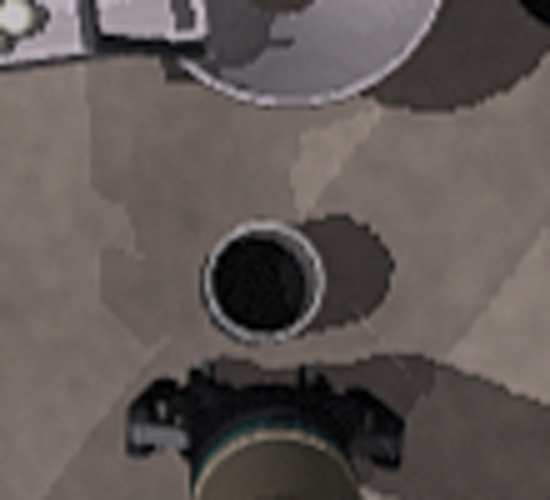

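>>> send_rows --series '[{"dx": -0.9,"dy": 0,"dz": 0.2,"ax": 0.01,"ay": -0.03,"az": 0,"hand": 0.47},{"dx": -1.7,"dy": 0,"dz": 0.3,"ax": 0.01,"ay": -0.05,"az": 0,"hand": 0.47},{"dx": -2.2,"dy": 0,"dz": 0.45,"ax": 0.01,"ay": -0.06,"az": 0,"hand": 0.47},{"dx": -2.6,"dy": 0,"dz": 0.55,"ax": 0.01,"ay": -0.07,"az": 0,"hand": 0.47},{"dx": -3.0,"dy": 0,"dz": 0.65,"ax": 0.01,"ay": -0.08,"az": 0,"hand": 0.47},{"dx": -3.5,"dy": 0,"dz": 0.8,"ax": 0.01,"ay": -0.09,"az": 0,"hand": 0.47},{"dx": -4.0,"dy": 0,"dz": 0.9,"ax": 0.01,"ay": -0.1,"az": 0,"hand": 0.47},{"dx": -4.5,"dy": 0,"dz": 1.05,"ax": 0.01,"ay": -0.11,"az": 0,"hand": 0.47},{"dx": -5.0,"dy": 0,"dz": 1.15,"ax": 0.01,"ay": -0.12,"az": 0,"hand": 0.47},{"dx": -5.5,"dy": 0,"dz": 1.3,"ax": 0.01,"ay": -0.14,"az": 0,"hand": 0.47}]'

```text
clock: 12.25
eef_pos: [498.5, -81.9, 20.4]
tool_rot: [-3.136, 0.442, 3.11]
force: [-0.0, -0.1, -0.8]
width: 45.2
gripper_force: 0.4
```

```bash
python3 - <<'E'
from h import *
for x,l in((510,.47),(560,.6),(595,.7)): goal([x,-79-(x-435)*.035,14+(l-.3)*12],pose(-.035,l)@FL)
E
```

```text
t 12.25 p [498.5 -81.9  20.4] F [-0.  -0.1 -0.8] w 45.2 q [ 0.87  1.23 -1.24  2.44  2.08  1.15 -0.2 ]
d cm [-0.85  0.07  0.88] a [-0.004 -0.028  0.003]
t 12.25 p [498.5 -81.9  20.4] F [-0.  -0.1 -0.8] w 45.2 q [ 0.87  1.23 -1.24  2.44  2.08  1.15 -0.2 ]
d cm [-5.44  0.06  2.88] a [-0.004 -0.158  0.003]
t 12.25 p [498.5 -81.9  20.4] F [-0.  -0.1 -0.8] w 45.2 q [ 0.87  1.23 -1.24  2.44  2.08  1.15 -0.2 ]
d cm [-8.66  0.06  4.27] a [-0.004 -0.258  0.003]
```

>>> send_rows --series '[{"dx": -0.7,"dy": 0,"dz": 0.5,"ax": 0,"ay": -0.03,"az": 0,"hand": 0.47},{"dx": -1.6,"dy": 0,"dz": 1.0,"ax": 0,"ay": -0.05,"az": 0,"hand": 0.47},{"dx": -2.5,"dy": 0,"dz": 1.5,"ax": 0,"ay": -0.08,"az": 0,"hand": 0.47},{"dx": -3.4,"dy": 0,"dz": 2.0,"ax": 0,"ay": -0.1,"az": 0,"hand": 0.47},{"dx": -4.2,"dy": 0,"dz": 2.3,"ax": 0,"ay": -0.13,"az": 0,"hand": 0.47},{"dx": -5.1,"dy": 0,"dz": 2.7,"ax": 0,"ay": -0.15,"az": 0,"hand": 0.47},{"dx": -6.0,"dy": 0,"dz": 3.1,"ax": 0,"ay": -0.18,"az": 0,"hand": 0.47},{"dx": -6.9,"dy": 0,"dz": 3.5,"ax": 0,"ay": -0.2,"az": 0,"hand": 0.47},{"dx": -7.8,"dy": 0,"dz": 3.9,"ax": 0,"ay": -0.23,"az": 0,"hand": 0.47},{"dx": -8.7,"dy": 0,"dz": 4.3,"ax": 0,"ay": -0.26,"az": 0,"hand": 0.47}]'

```text
clock: 13.25
eef_pos: [595.7, -85.2, 18.3]
tool_rot: [-3.135, 0.702, 3.112]
force: [0.3, -0.5, 0.0]
width: 45.0
gripper_force: 0.6
```

```bash
python3 - <<'E'
from h import *
goal([610,-85,18],pose(-.035,.7)@FL)
g=save("scene","pics/scene1.png")
c=g["pixels"][150:310,190:370,::-1];cv2.imwrite("pics/c4.png",cv2.resize(c,None,fx=3.75,fy=3.75,interpolation=cv2.INTER_CUBIC))
E
```

```text
t 13.25 p [595.7 -85.2  18.3] F [ 0.3 -0.5  0. ] w 45.0 q [ 0.86  1.37 -1.21  2.38  2.44  1.26 -0.23]
d cm [-1.07  0.07  0.95] a [-0.003  0.002  0.004]
```

View pics/c4.png

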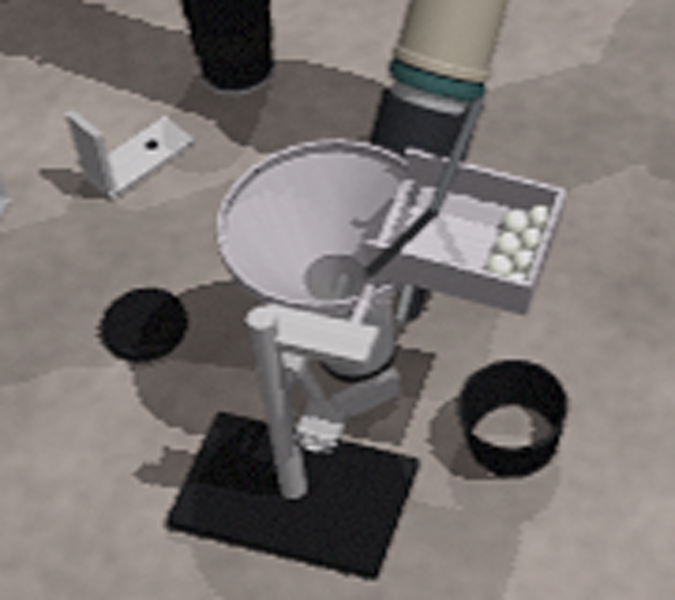

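The canister stands upright below the funnel, with its foot near crop (360,372), just short of the V. I'll creep home until the force rises.

>>> send_rows --series '[{"dx": -0.15,"dy": 0,"dz": 0.13,"ax": 0,"ay": 0,"az": 0,"hand": 0.47},{"dx": -0.3,"dy": 0,"dz": 0.26,"ax": 0,"ay": 0,"az": 0,"hand": 0.47},{"dx": -0.45,"dy": 0,"dz": 0.38,"ax": 0,"ay": 0,"az": 0,"hand": 0.47},{"dx": -0.6,"dy": 0,"dz": 0.5,"ax": 0,"ay": 0,"az": 0,"hand": 0.47},{"dx": -0.75,"dy": 0,"dz": 0.63,"ax": 0,"ay": 0,"az": 0,"hand": 0.47},{"dx": -0.9,"dy": 0,"dz": 0.76,"ax": 0,"ay": 0,"az": 0,"hand": 0.47}]'

```text
clock: 13.9
eef_pos: [606.6, -85.5, 18.4]
tool_rot: [-3.135, 0.7, 3.112]
force: [-0.5, 0.2, -0.7]
width: 45.1
gripper_force: 0.3
```

>>> send_rows --series '[{"dx": -0.1,"dy": 0,"dz": 0.08,"ax": 0,"ay": 0,"az": 0,"hand": 0.47},{"dx": -0.2,"dy": 0,"dz": 0.17,"ax": 0,"ay": 0,"az": 0,"hand": 0.47},{"dx": -0.3,"dy": 0,"dz": 0.25,"ax": 0,"ay": 0,"az": 0,"hand": 0.47}]'

```text
clock: 14.2
eef_pos: [610.4, -85.6, 18.2]
tool_rot: [-3.135, 0.7, 3.112]
force: [-0.4, -0.1, -0.6]
width: 45.6
gripper_force: 0.3
```

>>> send_rows --series '[{"dx": -0.1,"dy": 0,"dz": 0.08,"ax": 0,"ay": 0,"az": 0,"hand": 0.47},{"dx": -0.2,"dy": 0,"dz": 0.17,"ax": 0,"ay": 0,"az": 0,"hand": 0.47},{"dx": -0.3,"dy": 0,"dz": 0.25,"ax": 0,"ay": 0,"az": 0,"hand": 0.47}]'

```text
clock: 14.5
eef_pos: [613.7, -85.4, 18.0]
tool_rot: [-3.136, 0.699, 3.112]
force: [-4.4, 0.9, 0.0]
width: 45.3
gripper_force: 1.9
```

>>> send_rows --series '[{"dx": -0.1,"dy": 0,"dz": 0.08,"ax": 0,"ay": 0,"az": 0,"hand": 0.47},{"dx": -0.2,"dy": 0,"dz": 0.17,"ax": 0,"ay": 0,"az": 0,"hand": 0.47},{"dx": -0.2,"dy": 0,"dz": 0.17,"ax": 0,"ay": 0,"az": 0,"hand": 0.47}]'

```text
clock: 14.8
eef_pos: [614.5, -85.2, 17.5]
tool_rot: [-3.136, 0.696, 3.113]
force: [-9.2, -0.4, 4.7]
width: 45.3
gripper_force: 5.6
```

Canister is home: it stopped with 9 N of push. I'll plan the retreat and the approach to the bar.

```bash
cat > plan5.py <<'E'
from sim import *
from h import pose,read_state
s=read_state();qq=s["qpos"];FL=np.diag([-1.,-1,1]);y=.135
def W(a,b,c):return np.array([640+np.cos(y)*a-np.sin(y)*b,-85+np.sin(y)*a+np.cos(y)*b,c])
q=run(qq,np.array([480.,-80,20]),pose(-.035,.6)@FL,6);print(q.round(2).tolist(),(fk(q)[0]).round().tolist())
q=run(q,np.array([470.,-80,180]),pose(-.035,.3)@FL,6);print(q.round(2).tolist(),(fk(q)[0]).round().tolist())
q=run(q,np.array([480.,-80,370]),pose(-.035,0.)@FL,8);print(q.round(2).tolist(),(fk(q)[0]).round().tolist())
q2=q
for nm,az in(("A",y+np.pi/2),("B",y-np.pi/2)):
    q=q2
    for P,n in((np.array([520.,0,370]),10),(W(0,124,370),14),(W(0,124,258),6),(W(0,25,262),8)):
        R=pose(az,0);q=run(q,P,R,n);p,r=fk(q);print(nm,q.round(2).tolist(),(p-P).round(1).tolist(),round(Ro.from_matrix(r.T@R).magnitude(),3),flush=True)
E
timeout 500 python3 plan5.py; python3 -c "
from h import *
goal([480,-81,20],pose(-.035,.6)@FL)"
```

```text
[0.37, 0.88, -0.15, 2.47, 3.21, 0.71, -1.35] [495.0, -84.0, 19.0]
[0.86, 0.51, -0.83, 2.31, 1.15, 0.37, 0.62] [470.0, -80.0, 180.0]
[1.03, 0.45, -1.23, 1.77, 0.45, 1.25, 1.22] [480.0, -80.0, 370.0]
A [0.59, 0.38, -0.81, 1.68, 0.29, 1.2, -0.16] [-0.0, -0.0, 0.0] 0.0
A [0.39, 0.57, -0.75, 1.4, 0.39, 1.32, -0.25] [-0.0, -0.0, -0.0] 0.0
A [0.37, 0.66, -0.71, 1.57, 0.46, 1.09, -0.32] [0.0, -0.0, 0.0] 0.0
A [0.51, 0.68, -0.71, 1.52, 0.47, 1.12, -0.16] [-0.0, 0.0, -0.0] 0.0
B [0.81, 0.54, -1.25, 1.69, 0.53, 1.31, 2.49] [0.0, 0.0, -0.0] 0.241
B [0.57, 0.72, -1.19, 1.41, 0.66, 1.45, 2.67] [-0.0, -0.0, -0.0] 0.0
B [0.56, 0.82, -1.13, 1.57, 0.77, 1.25, 2.57] [0.0, 0.0, 0.0] 0.0
B [0.7, 0.84, -1.14, 1.53, 0.78, 1.28, 2.74] [-0.0, 0.0, -0.0] 0.0
t 14.8 p [614.5 -85.2  17.5] F [-9.2 -0.4  4.7] w 45.3 q [ 0.85  1.37 -1.21  2.32  2.42  1.22 -0.2 ]
d cm [ 1.017e+01 -1.000e-02 -8.820e+00] a [-0.002  0.096  0.005]
```

>>> send_rows --series '[{"dx": 0.3,"dy": 0,"dz": -0.25,"ax": 0,"ay": 0,"az": 0,"hand": 0.47},{"dx": 0.8,"dy": 0,"dz": -0.7,"ax": 0,"ay": 0,"az": 0,"hand": 0.47},{"dx": 1.8,"dy": 0,"dz": -1.55,"ax": 0,"ay": 0,"az": 0,"hand": 0.47},{"dx": 3.3,"dy": 0,"dz": -2.9,"ax": 0,"ay": 0,"az": 0,"hand": 0.47},{"dx": 5.0,"dy": 0,"dz": -4.4,"ax": 0,"ay": 0,"az": 0,"hand": 0.47},{"dx": 7.0,"dy": 0,"dz": -6.1,"ax": 0,"ay": 0.05,"az": 0,"hand": 0.47},{"dx": 9.0,"dy": 0,"dz": -7.9,"ax": 0,"ay": 0.1,"az": 0,"hand": 0.47},{"dx": 9.5,"dy": 0,"dz": -8.3,"ax": 0,"ay": 0.15,"az": 0,"hand": 0.47}]'

```text
clock: 15.6
eef_pos: [513.8, -87.8, 19.5]
tool_rot: [-3.141, 0.53, 3.109]
force: [-0.6, -0.6, 0.3]
width: 45.6
gripper_force: 0.0
```

```bash
python3 - <<'E'
from h import *
goal([470,-81,180],pose(-.035,.3)@FL)
g=save("top","pics/top2.png");h=save("scene","pics/scene2.png")
T=np.array([640,-85.]);
for n,i,X in(("t",g,(640,-85,90)),("s",h,(640,-85,30))): print(n,proj(i,X))
a=cv2.resize(g["pixels"][130:210,300:390,::-1],(450,400),interpolation=cv2.INTER_CUBIC)
b=cv2.resize(h["pixels"][200:280,230:300,::-1],(350,400),interpolation=cv2.INTER_CUBIC)
cv2.imwrite("pics/c5.png",np.hstack([a,b]))
E
```

```text
t 15.6 p [513.8 -87.8  19.5] F [-0.6 -0.6  0.3] w 45.6 q [ 0.89  1.29 -1.25  2.47  2.21  1.21 -0.23]
d cm [ -4.32   0.53 -16.07] a [0.    0.23  0.003]
t [345.16186238 175.03531178]
s [281.80653241 243.06596523]
```

View pics/c5.png

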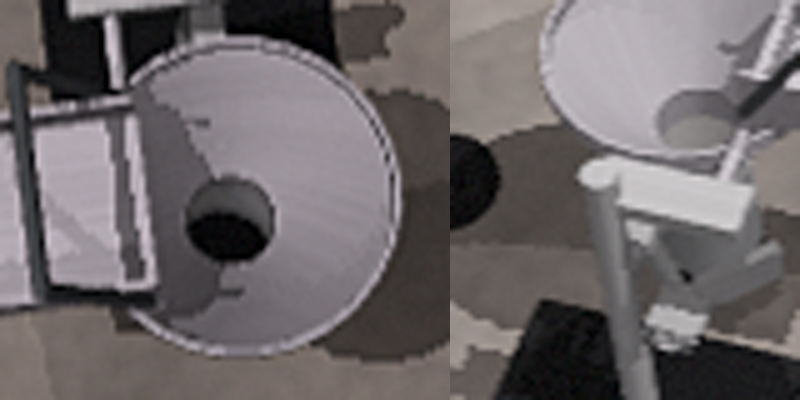

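Through the spout, at crop (230,220), the black canister floor is visible and laterally centred. The scene view shows it upright in the V, so I'll move on to the scoop.

```bash
python3 - <<'E'
from h import *
goal([480,-80,370],pose(-.035,0)@FL)
E
```

```text
t 15.7 p [514.9 -87.5  20.6] F [ 0.6 -0.2 -0.9] w 45.0 q [ 0.89  1.29 -1.25  2.47  2.21  1.22 -0.23]
d cm [-14.75   0.56 -31.87] a [-0.001  0.534  0.005]
```

>>> send_rows --series '[{"dx": -1,"dy": 0.1,"dz": -4.5,"ax": 0,"ay": 0.05,"az": 0,"hand": 1},{"dx": -2.1,"dy": 0.3,"dz": -9,"ax": 0,"ay": 0.1,"az": 0,"hand": 1},{"dx": -3.2,"dy": 0.4,"dz": -13,"ax": 0,"ay": 0.15,"az": 0,"hand": 1},{"dx": -4.3,"dy": 0.5,"dz": -16,"ax": 0,"ay": 0.23,"az": 0,"hand": 1},{"dx": -6.5,"dy": 0.5,"dz": -19.5,"ax": 0,"ay": 0.3,"az": 0,"hand": 1},{"dx": -8.8,"dy": 0.5,"dz": -23,"ax": 0,"ay": 0.38,"az": 0,"hand": 1},{"dx": -11,"dy": 0.5,"dz": -26.5,"ax": 0,"ay": 0.46,"az": 0,"hand": 1},{"dx": -13,"dy": 0.5,"dz": -29.5,"ax": 0,"ay": 0.53,"az": 0,"hand": 1},{"dx": -14.7,"dy": 0.5,"dz": -31.9,"ax": 0,"ay": 0.53,"az": 0,"hand": 1},{"dx": -14.7,"dy": 0.5,"dz": -31.9,"ax": 0,"ay": 0.53,"az": 0,"hand": 1}]'

```text
clock: 16.7
eef_pos: [480.2, -81.1, 370.7]
tool_rot: [-3.141, 0.001, 3.111]
force: [1.4, -0.3, -0.8]
width: -0.0
gripper_force: 0.0
```

```bash
cat >> h.py <<'E'
YW=.135
def W(a,b,c):return np.array([640+np.cos(YW)*a-np.sin(YW)*b,-85+np.sin(YW)*a+np.cos(YW)*b,c])
RB=pose(YW+np.pi/2,0)
E
python3 - <<'E'
from h import *
goal([520,0,380],RB); goal(W(0,124,370),RB)
E
```

```text
t 16.7 p [480.2 -81.1 370.7] F [ 1.4 -0.3 -0.8] w -0.0 q [ 0.92  0.45 -1.2   1.73  0.44  1.27  1.17]
d cm [-3.73  8.23 -0.94] a [-0.     0.002  1.406]
t 16.7 p [480.2 -81.1 370.7] F [ 1.4 -0.3 -0.8] w -0.0 q [ 0.92  0.45 -1.2   1.73  0.44  1.27  1.17]
d cm [-13.95  12.33   0.07] a [-0.     0.002  1.406]
```

>>> send_rows --series '[{"dx": -1.2,"dy": 2.5,"dz": -0.3,"ax": 0,"ay": 0,"az": 0.14,"hand": 1},{"dx": -2.5,"dy": 5,"dz": -0.6,"ax": 0,"ay": 0,"az": 0.28,"hand": 1},{"dx": -3.7,"dy": 8.2,"dz": -0.9,"ax": 0,"ay": 0,"az": 0.42,"hand": 1},{"dx": -5.5,"dy": 9,"dz": -0.9,"ax": 0,"ay": 0,"az": 0.56,"hand": 1},{"dx": -7,"dy": 9.5,"dz": -0.9,"ax": 0,"ay": 0,"az": 0.7,"hand": 1},{"dx": -8.5,"dy": 10,"dz": -0.9,"ax": 0,"ay": 0,"az": 0.84,"hand": 1},{"dx": -10,"dy": 10.5,"dz": -0.9,"ax": 0,"ay": 0,"az": 0.98,"hand": 1},{"dx": -11.5,"dy": 11.2,"dz": -0.6,"ax": 0,"ay": 0,"az": 1.12,"hand": 1},{"dx": -13,"dy": 12,"dz": -0.3,"ax": 0,"ay": 0,"az": 1.26,"hand": 1},{"dx": -14,"dy": 12.3,"dz": 0,"ax": 0,"ay": 0,"az": 1.41,"hand": 1}]'

```text
clock: 17.7
eef_pos: [623.8, 38.0, 367.5]
tool_rot: [-3.14, 0.003, 1.696]
force: [0.6, 0.4, 0.4]
width: 0.3
gripper_force: 0.0
```

```bash
python3 - <<'E'
from h import *
goal(W(0,124,370),RB);goal(W(0,127,256),RB)
E
```

```text
t 17.7 p [623.8  38.  367.5] F [0.6 0.4 0.4] w 0.3 q [ 0.3   0.56 -0.71  1.38  0.36  1.34 -0.29]
d cm [-0.   -0.05 -0.25] a [-0.001  0.003 -0.009]
t 17.7 p [623.8  38.  367.5] F [0.6 0.4 0.4] w 0.3 q [ 0.3   0.56 -0.71  1.38  0.36  1.34 -0.29]
d cm [ 0.33 -0.04 11.15] a [-0.001  0.003 -0.009]
```

>>> send_rows --series '[{"dx": 0.3,"dy": 0,"dz": 4,"ax": 0,"ay": 0,"az": -0.01,"hand": 1},{"dx": 0.3,"dy": 0,"dz": 7.5,"ax": 0,"ay": 0,"az": -0.01,"hand": 1},{"dx": 0.3,"dy": 0,"dz": 9.5,"ax": 0,"ay": 0,"az": -0.01,"hand": 1},{"dx": 0.3,"dy": 0,"dz": 10.8,"ax": 0,"ay": 0,"az": -0.01,"hand": 1},{"dx": 0.3,"dy": 0,"dz": 10.8,"ax": 0,"ay": 0,"az": -0.01,"hand": 1}]'

```text
clock: 18.2
eef_pos: [622.0, 39.9, 258.6]
tool_rot: [-3.138, 0.002, 1.711]
force: [0.0, 0.2, -0.2]
width: 0.2
gripper_force: 0.0
```

```bash
python3 - <<'E'
from h import *
goal(W(0,25,262),RB)
g=save("scene","pics/scene3.png")
c=g["pixels"][150:290,210:350,::-1];cv2.imwrite("pics/c6.png",cv2.resize(c,None,fx=4,fy=4,interpolation=cv2.INTER_CUBIC))
E
```

```text
t 18.2 p [622.   39.9 258.6] F [ 0.   0.2 -0.2] w 0.2 q [ 0.29  0.64 -0.68  1.55  0.43  1.11 -0.35]
d cm [-10.12   0.05  -0.32] a [-0.003  0.002  0.006]
```

View pics/c6.png

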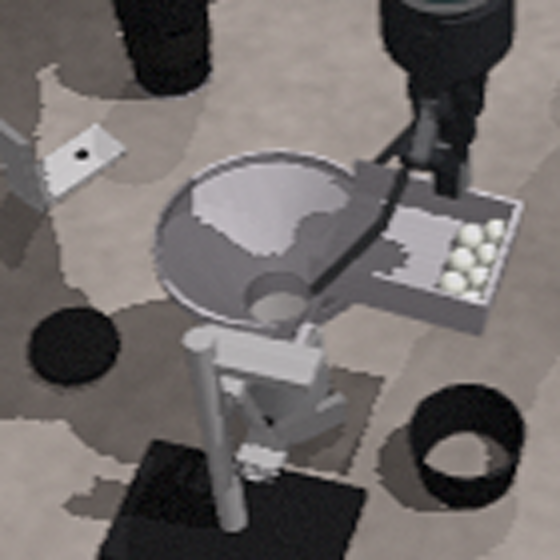

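The fingers hang on the scoop side of the bar at crop (450,190), and the balls are still at (470,255). I'll push at about 4 cm/s.

>>> send_rows --series '[{"dx": -0.5,"dy": 0,"dz": 0,"ax": 0,"ay": 0,"az": 0,"hand": 1},{"dx": -0.9,"dy": 0,"dz": 0,"ax": 0,"ay": 0,"az": 0,"hand": 1},{"dx": -1.3,"dy": 0,"dz": 0,"ax": 0,"ay": 0,"az": 0,"hand": 1},{"dx": -1.6,"dy": 0,"dz": 0,"ax": 0,"ay": 0,"az": 0,"hand": 1},{"dx": -1.9,"dy": 0,"dz": 0,"ax": 0,"ay": 0,"az": 0,"hand": 1},{"dx": -2.2,"dy": 0,"dz": 0,"ax": 0,"ay": 0,"az": 0,"hand": 1},{"dx": -2.5,"dy": 0,"dz": 0,"ax": 0,"ay": 0,"az": 0,"hand": 1},{"dx": -2.8,"dy": 0,"dz": 0,"ax": 0,"ay": 0,"az": 0,"hand": 1},{"dx": -3.1,"dy": 0,"dz": 0,"ax": 0,"ay": 0,"az": 0,"hand": 1},{"dx": -3.4,"dy": 0,"dz": 0,"ax": 0,"ay": 0,"az": 0,"hand": 1}]'

```text
clock: 19.25
eef_pos: [627.8, 6.3, 260.7]
tool_rot: [3.141, 0.002, 1.71]
force: [-0.3, 2.4, 1.5]
width: 0.1
gripper_force: 1.1
```

>>> send_rows --series '[{"dx": -0.3,"dy": 0,"dz": -0.03,"ax": 0,"ay": 0,"az": 0,"hand": 1},{"dx": -0.6,"dy": 0,"dz": -0.06,"ax": 0,"ay": 0,"az": 0,"hand": 1},{"dx": -1.0,"dy": 0,"dz": -0.1,"ax": 0,"ay": 0,"az": 0,"hand": 1},{"dx": -1.4,"dy": 0,"dz": -0.15,"ax": 0,"ay": 0,"az": 0,"hand": 1},{"dx": -1.8,"dy": 0,"dz": -0.2,"ax": 0,"ay": 0,"az": 0,"hand": 1},{"dx": -2.2,"dy": 0,"dz": -0.25,"ax": 0,"ay": 0,"az": 0,"hand": 1},{"dx": -2.6,"dy": 0,"dz": -0.3,"ax": 0,"ay": 0,"az": 0,"hand": 1},{"dx": -3.0,"dy": 0,"dz": -0.3,"ax": 0,"ay": 0,"az": 0,"hand": 1},{"dx": -3.4,"dy": 0,"dz": -0.3,"ax": 0,"ay": 0,"az": 0,"hand": 1},{"dx": -3.8,"dy": 0,"dz": -0.3,"ax": 0,"ay": 0,"az": 0,"hand": 1}]'

```text
clock: 20.25
eef_pos: [633.1, -31.1, 263.8]
tool_rot: [3.141, 0.001, 1.71]
force: [0.3, 0.7, -0.2]
width: 0.0
gripper_force: 0.4
```

>>> send_rows --series '[{"dx": -0.4,"dy": 0,"dz": 0,"ax": 0,"ay": 0,"az": 0,"hand": 1},{"dx": -0.8,"dy": 0,"dz": 0,"ax": 0,"ay": 0,"az": 0,"hand": 1},{"dx": -1.2,"dy": 0,"dz": 0,"ax": 0,"ay": 0,"az": 0,"hand": 1},{"dx": -1.6,"dy": 0,"dz": 0,"ax": 0,"ay": 0,"az": 0,"hand": 1},{"dx": -2.0,"dy": 0,"dz": 0,"ax": 0,"ay": 0,"az": 0,"hand": 1},{"dx": -2.4,"dy": 0,"dz": 0,"ax": 0,"ay": 0,"az": 0,"hand": 1},{"dx": -2.8,"dy": 0,"dz": 0,"ax": 0,"ay": 0,"az": 0,"hand": 1},{"dx": -3.1,"dy": 0,"dz": 0,"ax": 0,"ay": 0,"az": 0,"hand": 1},{"dx": -3.1,"dy": 0,"dz": 0,"ax": 0,"ay": 0,"az": 0,"hand": 1},{"dx": -3.1,"dy": 0,"dz": 0,"ax": 0,"ay": 0,"az": 0,"hand": 1}]'

```text
clock: 21.25
eef_pos: [637.6, -61.6, 264.1]
tool_rot: [3.14, 0.001, 1.71]
force: [-0.6, 0.2, 0.9]
width: -0.0
gripper_force: 0.1
```

```bash
python3 - <<'E'
from h import *
s=read_state();p=s["eef_pos"]-[640,-85,0];print("stand y",-np.sin(YW)*p[0]+np.cos(YW)*p[1],"F",s["force"])
g=save("scene","pics/scene4.png");h=save("top","pics/top4.png")
a=cv2.resize(g["pixels"][150:290,210:350,::-1],(400,400),interpolation=cv2.INTER_CUBIC)
b=cv2.resize(h["pixels"][110:210,280:380,::-1],(400,400),interpolation=cv2.INTER_CUBIC)
cv2.imwrite("pics/c7.png",np.hstack([a,b]))
E
```

```text
stand y 23.520732032932333 F [-0.56044884  0.16033851  0.9428182 ]
```

View pics/c7.png

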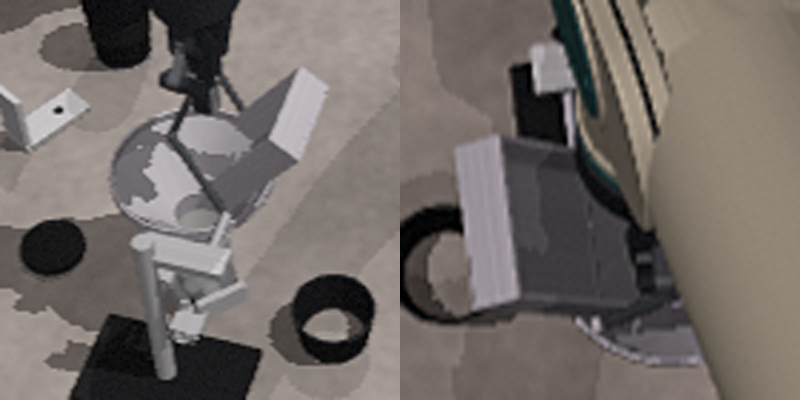

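The scoop is tipped to about 0.97 rad, no balls are left in view and none are on the table. I'll hold briefly, then ease back.

>>> send_rows --series '[{"dx": 0,"dy": 0,"dz": 0,"ax": 0,"ay": 0,"az": 0,"hand": 1},{"dx": 0,"dy": 0,"dz": 0,"ax": 0,"ay": 0,"az": 0,"hand": 1},{"dx": 0,"dy": 0,"dz": 0,"ax": 0,"ay": 0,"az": 0,"hand": 1},{"dx": 0,"dy": 0,"dz": 0,"ax": 0,"ay": 0,"az": 0,"hand": 1},{"dx": 0.4,"dy": 0,"dz": 0,"ax": 0,"ay": 0,"az": 0,"hand": 1},{"dx": 0.9,"dy": 0,"dz": 0,"ax": 0,"ay": 0,"az": 0,"hand": 1},{"dx": 1.4,"dy": 0,"dz": 0,"ax": 0,"ay": 0,"az": 0,"hand": 1},{"dx": 1.9,"dy": 0,"dz": 0,"ax": 0,"ay": 0,"az": 0,"hand": 1},{"dx": 2.4,"dy": 0,"dz": 0,"ax": 0,"ay": 0,"az": 0,"hand": 1},{"dx": 2.9,"dy": 0,"dz": 0,"ax": 0,"ay": 0,"az": 0,"hand": 1}]'

```text
clock: 22.35
eef_pos: [633.4, -32.0, 264.0]
tool_rot: [3.14, 0.001, 1.711]
force: [-1.2, 0.5, 0.5]
width: -0.1
gripper_force: 0.1
```

>>> send_rows --series '[{"dx": 0.5,"dy": 0,"dz": 0,"ax": 0,"ay": 0,"az": 0,"hand": 1},{"dx": 1.0,"dy": 0,"dz": 0,"ax": 0,"ay": 0,"az": 0,"hand": 1},{"dx": 1.5,"dy": 0,"dz": 0,"ax": 0,"ay": 0,"az": 0,"hand": 1},{"dx": 2.0,"dy": 0,"dz": 0,"ax": 0,"ay": 0,"az": 0,"hand": 1},{"dx": 2.5,"dy": 0,"dz": 0,"ax": 0,"ay": 0,"az": 0,"hand": 1},{"dx": 3.0,"dy": 0,"dz": 0,"ax": 0,"ay": 0,"az": 0,"hand": 1},{"dx": 3.5,"dy": 0,"dz": 0,"ax": 0,"ay": 0,"az": 0,"hand": 1},{"dx": 4.0,"dy": 0,"dz": 0,"ax": 0,"ay": 0,"az": 0,"hand": 1},{"dx": 4.5,"dy": 0,"dz": 0,"ax": 0,"ay": 0,"az": 0,"hand": 1},{"dx": 5.0,"dy": 0,"dz": 0,"ax": 0,"ay": 0,"az": 0,"hand": 1}]'

```text
clock: 23.35
eef_pos: [626.4, 17.3, 263.9]
tool_rot: [3.14, 0.001, 1.71]
force: [0.1, 0.4, -0.6]
width: 0.1
gripper_force: 0.2
```

>>> send_rows --series '[{"dx": 0.5,"dy": 0,"dz": 0,"ax": 0,"ay": 0,"az": 0,"hand": 1},{"dx": 1.0,"dy": 0,"dz": 0,"ax": 0,"ay": 0,"az": 0,"hand": 1},{"dx": 1.5,"dy": 0,"dz": 0,"ax": 0,"ay": 0,"az": 0,"hand": 1},{"dx": 2.0,"dy": 0,"dz": 0,"ax": 0,"ay": 0,"az": 0,"hand": 1},{"dx": 2.4,"dy": 0,"dz": 0,"ax": 0,"ay": 0,"az": 0,"hand": 1},{"dx": 2.4,"dy": 0,"dz": -3,"ax": 0,"ay": 0,"az": 0,"hand": 1},{"dx": 2.4,"dy": 0,"dz": -7,"ax": 0,"ay": 0,"az": 0,"hand": 1},{"dx": 2.4,"dy": 0,"dz": -11,"ax": 0,"ay": 0,"az": 0,"hand": 1},{"dx": 2.4,"dy": 0,"dz": -13,"ax": 0,"ay": 0,"az": 0,"hand": 1},{"dx": 2.4,"dy": 0,"dz": -13,"ax": 0,"ay": 0,"az": 0,"hand": 1}]'

```text
clock: 24.35
eef_pos: [624.4, 41.7, 397.7]
tool_rot: [3.134, 0.001, 1.71]
force: [-0.8, 0.5, 0.5]
width: -0.3
gripper_force: 0.0
```

```bash
python3 - <<'E'
from h import *
goal([470,200,390],RB)
E
```

```text
t 24.35 p [624.4  41.7 397.7] F [-0.8  0.5  0.5] w -0.3 q [ 0.29  0.54 -0.72  1.33  0.35  1.4  -0.27]
d cm [ 17.82 -13.1    0.64] a [0.008 0.001 0.004]
```

>>> send_rows --series '[{"dx": 4,"dy": -2.5,"dz": 0,"ax": 0,"ay": 0,"az": 0,"hand": 1},{"dx": 8,"dy": -5,"dz": 0,"ax": 0,"ay": 0,"az": 0,"hand": 1},{"dx": 12,"dy": -8,"dz": 0,"ax": 0,"ay": 0,"az": 0,"hand": 1},{"dx": 16,"dy": -11,"dz": 0,"ax": 0,"ay": 0,"az": 0,"hand": 1},{"dx": 20,"dy": -13,"dz": 0,"ax": 0,"ay": 0,"az": 0,"hand": 1},{"dx": 24,"dy": -15,"dz": 0,"ax": 0,"ay": 0,"az": 0,"hand": 1},{"dx": 24,"dy": -15,"dz": 0,"ax": 0,"ay": 0,"az": 0,"hand": 1},{"dx": 24,"dy": -15,"dz": 0,"ax": 0,"ay": 0,"az": 0,"hand": 1}]'

```text
clock: 25.15
eef_pos: [440.2, 257.9, 392.8]
tool_rot: [3.141, 0.002, 1.713]
force: [1.6, 0.3, -0.2]
width: 0.3
gripper_force: 0.0
```

```bash
python3 - <<'E'
from h import *
g=save("scene","pics/scene5.png");h=save("top","pics/top5.png")
a=cv2.resize(g["pixels"][150:290,210:350,::-1],(400,400),interpolation=cv2.INTER_CUBIC)
b=cv2.resize(h["pixels"][120:220,280:380,::-1],(400,400),interpolation=cv2.INTER_CUBIC)
cv2.imwrite("pics/c8.png",np.hstack([a,b]))
E
```

```text
(no output)
```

View pics/c8.png

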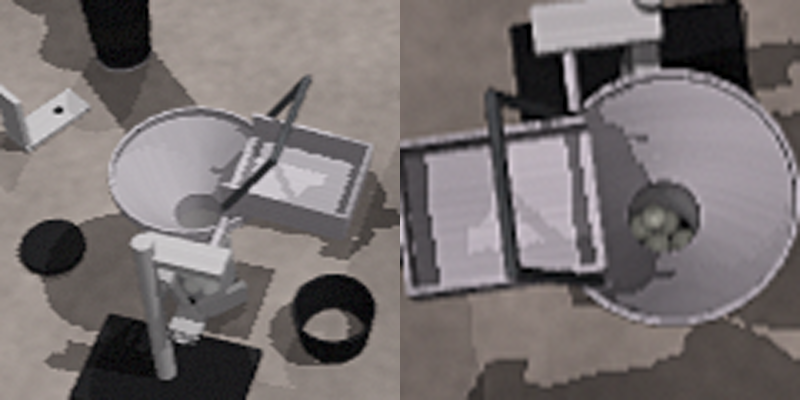

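The scoop is empty and back at rest. The balls are visible in the canister through the spout, at crop (660,228), and there are no strays in view. I'll hand it in.

```bash
python3 -c "
from cell import finish_job
print(finish_job())"
```

```text
the job is handed in; nothing more can be done
None
```

The job is handed in at about 25 s of the 61 s: the canister stands home in the V under the spout, the scoop is empty and settled back, and the balls show in the canister through the spout, with no strays in view and the gear near the stand undisturbed; I could not count all seven balls individually.

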